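Unstack the food boxes into their trays

ROBOT

A 6-joint arm with a two-finger parallel gripper is mounted at the origin on a cart in front of the work surface, level with it; the furniture and walls round the work are solid. World frame = base frame: x ahead of the robot, y to its left, z up, the work surface at z = 0. Lengths are in m, angles in degrees, forces in N, time in s.
With the tool pointing down it reaches from about 0.3 to 0.75 m from the base axis. Payload 8.5 kg.
Tool frame: the origin (TCP) lies at the very end of the fingers, on their centre line; the grasp point (between the pads) lies 19 mm behind it; z points along the fingers, y is the direction in which the jaws open and shut (so a half turn about z gives the same grasp; the last joint's range is limited). The gripper opens to 88 mm and grips with 3 to 60 N. Pads are 18 mm wide; open, the fingers measure 123 mm over their backs; the gripper's body (75 mm by 187 mm) begins 45 mm behind the grasp point.
Start: joints at [57.737, 21.807, 74.336, -0, 83.858, -12.336], TCP at [0.187, 0.517, 0.201] pointing down, gripper open.
Joint ranges: [-178.18, 178.18], [-50.72, 133.34], [12.68, 142.11], [-81.47, 261.47], [9.98, 163.14], [-165.26, 165.26]. Speed limits (degrees/s): [136.94, 136.94, 180, 180, 180, 180].

INTERFACE

Orientations are given as [roll, pitch, yaw] about the fixed x, y, z axes, in that order (R = Rz(yaw) Ry(pitch) Rx(roll)).
In Python, from station import manip, imaging, ticket gives the robot as it stands.
- The arm moves only by the tool play_rows, never from a script. Its argument "motion" is one flat list of numbers, 5 for each row, row after row: the shift along the tool's x, y, z in m, then the turn about the tool's z in units of 6 degrees (1.0 is 6 degrees), then the finger opening in m, from 0 to 0.0881. A call has 1 to 12 rows; each row is the pose to reach, as a shift and turn from the pose measured when the call began, along the tool's axes at that moment; what a row does not reach only later rows make up. A row lasts 1/12 s, in which the tool goes at most 41.7 mm and 7.16 degrees, less where a joint would pass 70% of its speed; a pose out of reach is approached as far as the arm can. A call with a gripper value outside its range is refused whole. The fingers move at their own pace and stop on an object; the grip force is fixed at half the most. Time passes only in rows, so rows that repeat a pose let the fingers close. It gives the time, the measured TCP pose, the force and the opening at its end, in the units of the state.
- manip.state(): the state, without advancing time (a new reading comes with each control period).
- imaging.grab_frame(name): name is "scene" or "top" or "wrist"; returns (picture, depth): 384x512x3 uint8, red, green, blue; 384x512 float32, m along the optical axis (not along the pixel's ray), 0 where there is no reading.
- imaging.get_calibration(name): a dict with "fovy" (degrees; the focal length in pixels is half the picture's height over the tangent of half this angle, whatever the lens; pixels are square), "cx", "cy" (the principal point, pixels), "D" ([k1, k2, p1, p2, k3] as OpenCV has them; the pictures are not rectified), "extrinsics" (4x4, takes a point from world to camera coordinates). Camera axes: x right, y down, z forward; pixel columns grow to the right and rows downward; lengths in m; the calibration is good to about 2 mm. A picture is of the moment at which its call begins: read the wrist's pose just before it. get_calibration takes no time and is no camera call; for the wrist camera it gives the pose at the moment of the call.
- ticket.close_job(): hands the job in, once; it reports no verdict.
The state is a dict: "time": time; "joints": joint angles; "dq": joint speeds; "effort": joint torques, N m; "eef_pos": TCP position; "orientation": TCP orientation; "ft_force": force on the tool from outside, world axes, zero at the start; "torque": the same for the moment, N m; "gripper_width": finger opening in m.
Only numpy, scipy, OpenCV 4.12 (cv2) and the standard library are available. Lean on these libraries where they do the work, as an engineer would, in place of code of your own. Each camera call takes 0.05 s, during which the arm holds its last target.

TASK

Take the stack apart from the top down, one thing at a time: set the spice jar upright in the round wooden coaster, then each food box flat inside the wooden tray whose length it fits - the small box first, then the medium one, then the large one. Set each thing down gently, do not drop it; leave the mug and the glass where they stand.

Things in the scene. Friction and masses are not known exactly. Their poses are not given: they have to be found in the camera images.
- spice_jar_center (a point): Round spice jar with a yellow cap, 44 mm across, 100 mm tall; at the start it stands on the small box, on top of the stack. This point is its centre, half-way up (50 mm over its underside); z up.
- box_small_center (a point): Closed food storage box, white plastic tub with a grey lid, 74 mm long (own x) x 56 mm wide (own y) x 50 mm tall, flat top and underside, rigid; the shortest of three; at the start it lies on the medium box, the jar on it. Grip it across the 56 mm width. This point is its centre, half-way up (25 mm over its underside); z up.
- box_medium_center (a point): Closed food storage box, white plastic tub with a grey lid, 104 mm long (own x) x 56 mm wide (own y) x 50 mm tall, flat top and underside, rigid; the middle one of three; at the start it lies on the large box, the small box on it. Grip it across the 56 mm width. This point is its centre, half-way up (25 mm over its underside); z up.
- box_large_center (a point): Closed food storage box, white plastic tub with a grey lid, 134 mm long (own x) x 56 mm wide (own y) x 50 mm tall, flat top and underside, rigid; the longest of three; at the start it lies on the worktop under the stack, long sides of all boxes roughly parallel. Grip it across the 56 mm width. This point is its centre, half-way up (25 mm over its underside); z up.
- coaster: Fixed round wooden coaster, 80 mm across, 11 mm high, with a round recess 68 mm wide whose floor is 5 mm over the worktop; the jar stands in the recess, its centre then 55 mm over this origin. Origin: centre of its underside, at worktop height.
- tray_small: Fixed low wooden tray lying on the worktop, inside 90 mm long (own x) x 72 mm wide (own y), floor 6 mm thick, walls 5 mm thick and 12 mm high in all (6 mm over the floor), so outside 100 x 82 mm; the small box fits it with 8 mm of play all round. Origin: centre of its underside, at worktop height; a box standing in it has its centre 31 mm higher.
- tray_medium: Fixed low wooden tray lying on the worktop, inside 120 mm long (own x) x 72 mm wide (own y), floor 6 mm thick, walls 5 mm thick and 12 mm high in all (6 mm over the floor), so outside 130 x 82 mm; the medium box fits it with 8 mm of play all round. Origin: centre of its underside, at worktop height; a box standing in it has its centre 31 mm higher.
- tray_large: Fixed low wooden tray lying on the worktop, inside 150 mm long (own x) x 72 mm wide (own y), floor 6 mm thick, walls 5 mm thick and 12 mm high in all (6 mm over the floor), so outside 160 x 82 mm; the large box fits it with 8 mm of play all round. Origin: centre of its underside, at worktop height; a box standing in it has its centre 31 mm higher.
- mug: Orange mug standing upright, 81 mm across and 101 mm tall, with a handle; not to be moved. Origin: underside, near the middle between body and handle.
- glass: Clear drinking glass standing upright, 81 mm across and 91 mm tall; not to be moved. Origin: centre of its underside.
Not all that is in view belongs to the job. Leave any orange look-alike of the part that bears box_small_center alone.

How it is judged:
By the outcome, as a careful person would: the job done as asked, in the order asked, and still so for the second after the job is handed in, with the robot touching nothing.
It also fails if it takes over 93 s, if anything falls off the work surface, if the arm or the gripper's body presses on something with over 40 N, if the wrist force passes 120 N, or if a joint passes its speed limit or range.

## Working session

There is one attempt and no reset: what is moved stays moved. The work goes in short steps, Python scripts to look and compute and a tool call to move; the robot and the scene stay as the last step left them, time stands still between calls to the robot, and variables do not carry over. Pictures are saved under pics/ and viewed, and the job is handed in when it is done.

Besides the shell and the picture viewer there is one more tool, called after "Emit:" by a JSON object that holds its "op" and its "data". play_rows: Moves the arm, as the interface text tells. Its arguments: {"type":"object","properties":{"motion":{"type":"array"}},"required":["motion"]}

```bash
ls; mkdir -p pics; cat > h.py <<'E'
import numpy as np, cv2
from station import manip, imaging, ticket
def cal(n):
    c=imaging.get_calibration(n); f=192/np.tan(np.radians(c['fovy']/2))
    K=np.array([[f,0,c['cx']],[0,f,c['cy']],[0,0,1]]); return K,np.array(c['D'],float),np.array(c['extrinsics'])
def cloud(depth,K,D,E):
    v,u=np.mgrid[0:384,0:512]; p=np.stack([u,v],-1).reshape(-1,1,2).astype(np.float64)
    n=cv2.undistortPoints(p,K,D).reshape(384,512,2)
    P=np.concatenate([n*depth[...,None],depth[...,None]],-1)
    return (P-E[:3,3])@E[:3,:3]
def ray(uv,z,K,D,E):
    n=cv2.undistortPoints(np.array(uv,float).reshape(-1,1,2),K,D).reshape(-1,2)
    d=np.c_[n,np.ones(len(n))]@E[:3,:3]; o=-E[:3,:3].T@E[:3,3]
    return o+d*((z-o[2])/d[:,2])[:,None]
E
python3 - <<'E'
from h import *
print(manip.state())
for n in ['scene','top','wrist']:
    K,D,E=cal(n); im,d=imaging.grab_frame(n); np.savez(f'{n}0.npz',im=im,d=d,K=K,D=D,E=E)
    cv2.imwrite(f'pics/{n}0.png',im[...,::-1]); print(n,K[0,0],D,(-E[:3,:3].T@E[:3,3]),E[2,:3])
E
```

```text
pics
{'time': 0.0, 'joints': array([ 5.77372287e+01,  2.18407830e+01,  7.43869685e+01, -2.33866249e-03,
        8.38576495e+01, -1.23375211e+01]), 'dq': array([ 0.01772966, -0.18660894,  0.01574544, -0.06440033, -0.05171431,
       -0.03203993]), 'effort': array([-3.77057322e-04, -4.37942040e+01, -2.24558634e+01,  7.13621196e-02,
        3.52711009e-02, -1.54409390e-04]), 'eef_pos': array([0.18727287, 0.51675974, 0.20012672]), 'orientation': array([-1.79916075e+02, -1.59764692e-02,  1.60074990e+02]), 'ft_force': array([ 1.00186824, -0.15572984, -0.3418174 ]), 'torque': array([ 0.01921115, -0.04955228,  0.00301981]), 'gripper_width': 0.08816878471848417}
scene 436.26121833586683 [-0.12272463  0.          0.          0.          0.        ] [-0.47204712 -0.55896973  0.82422789] [ 0.73389982  0.42316097 -0.53134343]
top 469.01932263807726 [-0.10129337  0.          0.          0.          0.        ] [0.30484639 0.00659861 1.44941695] [ 0.13178935  0.00263485 -0.99127424]
wrist 295.94987428100944 [-0.03751221  0.          0.          0.          0.        ] [0.12467172 0.53969066 0.38498569] [ 0.24482164 -0.09044143 -0.96534072]
```

View pics/top0.png

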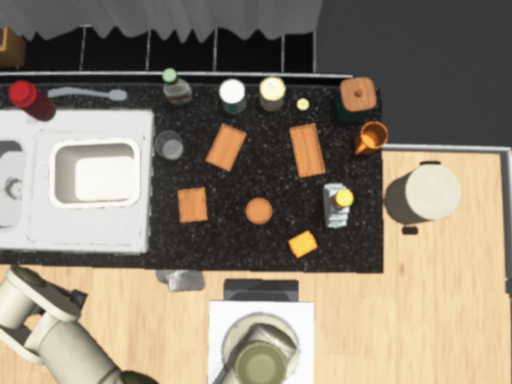

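View pics/scene0.png

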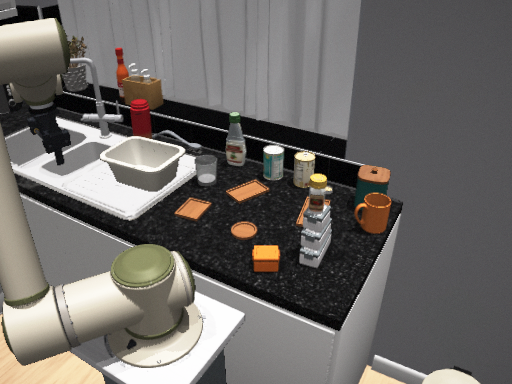

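View pics/wrist0.png

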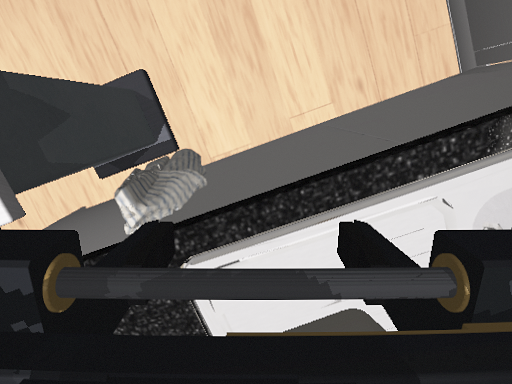

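The top view shows the trays at about (193,205), (226,147) and (307,150), the coaster at (259,211) and the stack at (337,205). The orange decoy is at (303,244), the mug at (371,137) and the glass at (169,146).

```bash
python3 - <<'E'
from h import *
Z=np.load('top0.npz'); im,d,K,D,E=[Z[k] for k in('im','d','K','D','E')]
C=cloud(d,K,D,E)
hsv=cv2.cvtColor(im,cv2.COLOR_RGB2HSV)
for n,(u,v) in dict(s=(193,205),m=(226,147),l=(307,150),c=(259,211),decoy=(303,244)).items():
    m=((abs(hsv[...,0].astype(int)-12)<10)&(hsv[...,1]>100)&(hsv[...,2]>60)).astype(np.uint8)
    k,lab=cv2.connectedComponents(m); mm=(lab==lab[v,u]).astype(np.uint8)
    c=max(cv2.findContours(mm,cv2.RETR_EXTERNAL,cv2.CHAIN_APPROX_NONE)[0],key=len)
    P=ray(c.reshape(-1,2),0.012,K,D,E)[:,:2]
    r=cv2.minAreaRect((P*1000).astype(np.float32)); 
    pix=np.argwhere(mm); P2=ray(pix[:,::-1],0.012,K,D,E)
    print(n,hsv[v,u],mm.sum(),r,P2.mean(0)*1000,'z',np.median(C[...,2][mm>0]))
S=C[165:240,315:365]; 
z=S[...,2]
for lo,hi in [(.04,.06),(.09,.11),(.14,.16),(.2,.27)]:
    q=S[(z>lo)&(z<hi)]
    print(lo,len(q),np.median(q[:,2]) if len(q) else 0,q.min(0),q.max(0),q.mean(0))
    print(cv2.minAreaRect((q[:,:2]*1000).astype(np.float32)))
print('mug',[ (C[100:165,350:395][(C[100:165,350:395][...,2]>.05)]).min(0),(C[100:165,350:395][(C[100:165,350:395][...,2]>.05)]).max(0)])
g=C[125:165,150:187]; g=g[g[...,2]>.03]; print('glass',len(g),len(g) and (g.min(0),g.max(0)))
# crop view
cv2.imwrite('pics/crop.png',cv2.resize(im[120:270,160:400,::-1],None,fx=3.3,fy=3.3,interpolation=cv2.INTER_CUBIC))
Z=np.load('scene0.npz'); cv2.imwrite('pics/crops.png',cv2.resize(Z['im'][150:290,230:420,::-1],None,fx=4,fy=4,interpolation=cv2.INTER_CUBIC))
E
```

```text
s [ 13 148 214] 1010 ((441.93768310546875, 217.4442596435547), (108.349365234375, 90.38654327392578), 6.994085788726807) [441.48154343 217.26201896  12.        ] z 0.0050484704647014295
m [ 13 149 219] 1227 ((624.7828979492188, 119.46865844726562), (90.57845306396484, 137.76235961914062), 67.1491470336914) [624.1541398  119.59978949  12.        ] z 0.005022125248783338
l [ 13 151 215] 1488 ((619.7689208984375, -135.0285186767578), (168.59664916992188, 89.4975814819336), 11.89175796508789) [ 618.98226319 -135.05519002   12.        ] z 0.005338239556812062
c [ 14 147 227] 633 ((426.843017578125, 12.798004150390625), (83.22124481201172, 83.05174255371094), 0.9967319369316101) [426.83176909  12.42827747  12.        ] z 0.004388564880604476
decoy [ 23 156 249] 189294 ((519.4771728515625, 27.38714599609375), (1263.7767333984375, 1765.0810546875), 0.9280238151550293) [491.34524655  24.47153126  12.        ] z -0.0006108045205107301
0.04 168 0.049009721022112346 [ 0.37770041 -0.2502965   0.04051926] [ 0.51181691 -0.18366004  0.05919314] [ 0.42801406 -0.2158173   0.04935437]
((444.01522827148
[... 316 characters left out ...]
1175022125244)
0.14 206 0.14856233340395042 [ 0.40887954 -0.23870491  0.14134079] [ 0.48299175 -0.18385878  0.15700707] [ 0.4402494  -0.20502197  0.1486122 ]
((445.937255859375, -211.1829376220703), (54.631385803222656, 74.24650573730469), 89.62672424316406)
0.2 305 0.24846724776023024 [ 0.41915457 -0.23248087  0.20032051] [ 0.46421606 -0.18388188  0.25636767] [ 0.44080907 -0.20528343  0.2428732 ]
((442.8121643066406, -208.66407775878906), (45.679813385009766, 44.64501953125), 16.703868865966797)
mug [array([ 0.30484639, -0.36719895,  0.05003604]), array([0.7519661 , 0.00659861, 1.44941695])]
glass 349 (array([0.30484639, 0.00659861, 0.03012304]), array([0.65411812, 0.32598225, 1.44941695]))
```

View pics/crop.png

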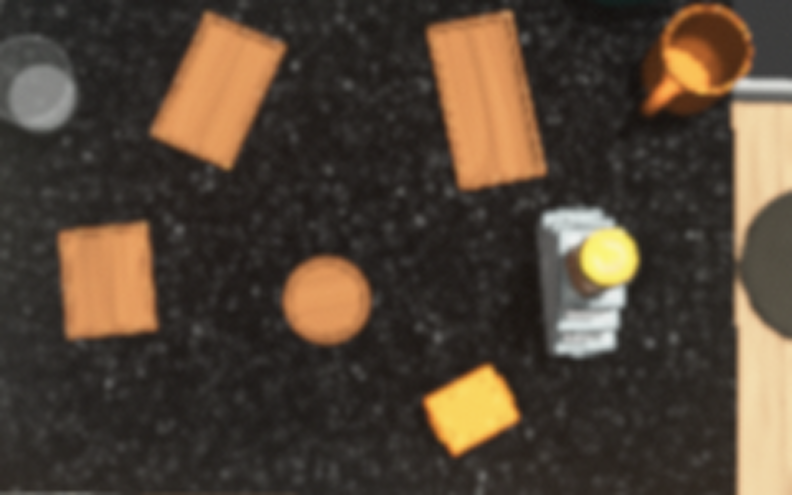

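View pics/crops.png

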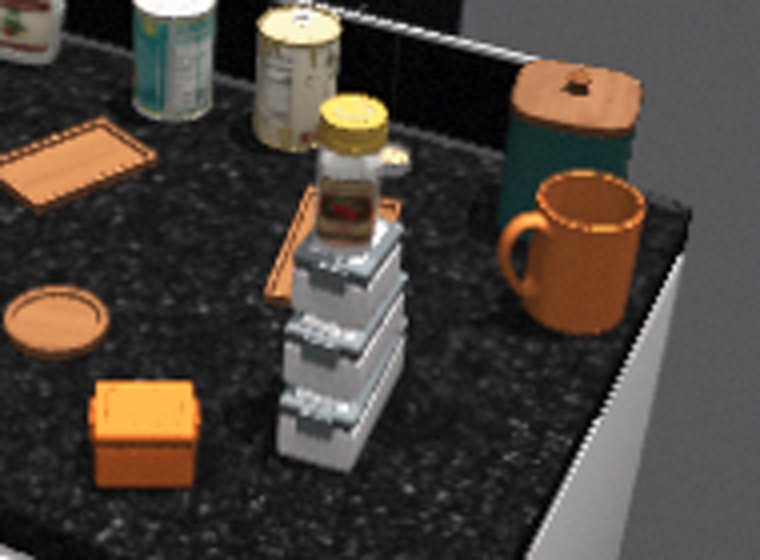

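```bash
cat >> h.py <<'E'
from scipy.spatial.transform import Rotation as Ro
def to(x,y,z,yaw,s=None):
    s=s or manip.state(); R=Ro.from_euler('xyz',s['orientation'],degrees=True).as_matrix()
    t=R.T@(np.array([x,y,z])-s['eef_pos']); dy=(yaw-s['orientation'][2]+180)%360-180
    print('t %.2f'%s['time'],'pos',np.round(s['eef_pos'],4),'rpy',np.round(s['orientation'],2),'F',np.round(s['ft_force'],1),'w %.4f'%s['gripper_width'],'-> shift',np.round(t,4),'turn',round(-dy/6,3))
E
python3 - <<'E'
from h import *
for n in('top','scene'):
    Z=np.load(n+'0.npz'); im,d,K,D,E=[Z[k] for k in('im','d','K','D','E')]
    C=cloud(d,K,D,E); hsv=cv2.cvtColor(im,cv2.COLOR_RGB2HSV)
    m=(C[...,2]>.2)&(C[...,2]<.27)&(abs(C[...,0]-.44)<.06)&(abs(C[...,1]+.21)<.06)
    y=m&(abs(hsv[...,0].astype(int)-26)<7)&(hsv[...,1]>120)
    q=C[y]; print(n,y.sum(),q[:,2].min(),q[:,2].max())
    t=q[q[:,2]>.246]; print(len(t),t.mean(0),t.min(0),t.max(0))
    # box sides
    for lo in (.0,.05,.1):
        mm=(C[...,2]>lo+.008)&(C[...,2]<lo+.042)&(abs(C[...,0]-.44)<.1)&(abs(C[...,1]+.21)<.06)
        q=C[mm]; print(lo,len(q),q.min(0),q.max(0))
        mm=(C[...,2]>lo+.045)&(C[...,2]<lo+.053)&(abs(C[...,0]-.44)<.1)&(abs(C[...,1]+.21)<.06)
        q=C[mm]; print('  top',len(q),q.min(0),q.max(0),cv2.minAreaRect((q[:,:2]*1000).astype(np.float32)))
    if n=='top':
        for nm,x0,x1,y0,y1 in [('mug',.5,.8,-.4,-.22),('decoy',.28,.4,-.2,0),('glass',.5,.8,.2,.34)]:
            mm=(C[...,2]>.03)&(C[...,2]<.2)&(C[...,0]>x0)&(C[...,0]<x1)&(C[...,1]>y0)&(C[...,1]<y1)
            q=C[mm]; print(nm,len(q),q.min(0),q.max(0))
to(.443,-.21,.29,180)
E
```

```text
top 142 0.21869086641568392 0.2563676744136219
116 [ 0.44115472 -0.2077453   0.24981222] [ 0.42197747 -0.22937934  0.24601362] [ 0.46125518 -0.18771216  0.25636767]
0.0 71 [ 0.37411697 -0.24379614  0.00800193] [ 0.53265998 -0.17068891  0.04162302]
  top 131 [ 0.34129145 -0.2502965   0.04509403] [ 0.51114376 -0.1513677   0.05283893] ((421.2733459472656, -212.68417358398438), (88.65287780761719, 181.5789794921875), 78.23645782470703)
0.05 56 [ 0.39330813 -0.24110004  0.05816468] [ 0.48738589 -0.1841792   0.0903004 ]
  top 143 [ 0.39253262 -0.24410988  0.09519038] [ 0.4951573  -0.18574357  0.10293069] ((443.7982177734375, -215.02410888671875), (102.6138687133789, 55.76225662231445), 2.0477583408355713)
0.1 51 [ 0.40953255 -0.23489396  0.10808555] [ 0.4828302  -0.18231428  0.14188816]
  top 159 [ 0.40887954 -0.23713296  0.14501979] [ 0.4823873  -0.18385878  0.15299277] ((445.6725769042969, -210.24708557128906), (73.51644134521484, 52.83325958251953), 1.1140666007995605)
mug 1704 [ 0.50177846 -0.36719895  0.03015969] [ 0.79998779 -0.2210515   0.14101971]
decoy 462 [ 0.29018196 -0.19947355
[... 567 characters left out ...]
6)
0.05 269 [ 0.391869   -0.24520604  0.05800763] [ 0.49176008 -0.19080856  0.09194489]
  top 161 [ 0.39116634 -0.2451328   0.095006  ] [ 0.49417021 -0.18722763  0.10296412] ((441.9227600097656, -214.401123046875), (102.2166748046875, 56.990989685058594), 2.9613397121429443)
0.1 268 [ 0.40822178 -0.24081888  0.10809664] [ 0.47523174 -0.1854003   0.1419539 ]
  top 161 [ 0.40768887 -0.24038442  0.14500873] [ 0.48185271 -0.18404419  0.15279105] ((444.52093505859375, -211.37509155273438), (73.63118743896484, 56.44792556762695), 1.8681790828704834)
t 0.15 pos [0.1873 0.5169 0.2003] rpy [-1.7994e+02 -1.0000e-02  1.6007e+02] F [ 0.1 -0.7  0.3] w 0.0882 -> shift [-0.4881 -0.5963 -0.0892] turn -3.322
```

Emit:
{"op": "play_rows", "data": {"motion": [-0.01,-0.012,-0.02,0,0.088,-0.025,-0.03,-0.05,-0.3,0.088,-0.045,-0.055,-0.08,-0.6,0.088,-0.068,-0.083,-0.089,-1,0.088,-0.092,-0.112,-0.089,-1.4,0.088,-0.116,-0.142,-0.089,-1.8,0.088,-0.14,-0.172,-0.089,-2.2,0.088,-0.165,-0.202,-0.089,-2.6,0.088,-0.19,-0.232,-0.089,-3,0.088,-0.215,-0.262,-0.089,-3.3,0.088,-0.24,-0.292,-0.089,-3.3,0.088,-0.265,-0.322,-0.089,-3.3,0.088]}}

```text
time: 1.15
eef_pos: [0.3267, 0.1221, 0.2896]
orientation: [-180.0, -0.0, 179.9]
ft_force: [1.8, 0.2, 1.0]
gripper_width: 0.088
```

```bash
python3 - <<'E'
from h import *
to(.4417,-.208,.29,180)
E
```

```text
t 1.15 pos [0.3267 0.1221 0.2896] rpy [-1.7995e+02 -1.0000e-02  1.7990e+02] F [1.8 0.2 1. ] w 0.0880 -> shift [-1.156e-01 -3.299e-01 -1.000e-04] turn -0.017
```

Emit:
{"op": "play_rows", "data": {"motion": [-0.013,-0.037,0,0,0.088,-0.026,-0.074,0,0,0.088,-0.039,-0.111,0,0,0.088,-0.052,-0.148,0,0,0.088,-0.065,-0.185,0,0,0.088,-0.078,-0.222,0,0,0.088,-0.091,-0.259,0,0,0.088,-0.102,-0.29,0,0,0.088,-0.11,-0.315,0,0,0.088,-0.1155,-0.33,0,0,0.088,-0.1155,-0.33,0,0,0.088]}}

```text
time: 2.07
eef_pos: [0.442, -0.2106, 0.2887]
orientation: [-180.0, -0.1, 179.7]
ft_force: [-0.7, 0.8, -0.7]
gripper_width: 0.0881
```

```bash
python3 - <<'E'
from h import *
to(.4417,-.208,.195,180)
K,D,E=cal('wrist'); im,d=imaging.grab_frame('wrist'); np.savez('w1.npz',im=im,d=d,K=K,D=D,E=E)
cv2.imwrite('pics/w1.png',im[...,::-1])
im,d=imaging.grab_frame('scene');cv2.imwrite('pics/s1.png',im[...,::-1])
E
```

```text
t 2.07 pos [ 0.442  -0.2106  0.2887] rpy [-1.8000e+02 -9.0000e-02  1.7974e+02] F [-0.7  0.8 -0.7] w 0.0881 -> shift [0.0001 0.0026 0.0937] turn -0.043
```

View pics/w1.png

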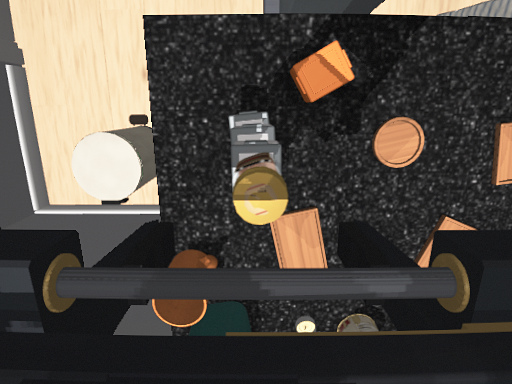

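View pics/s1.png

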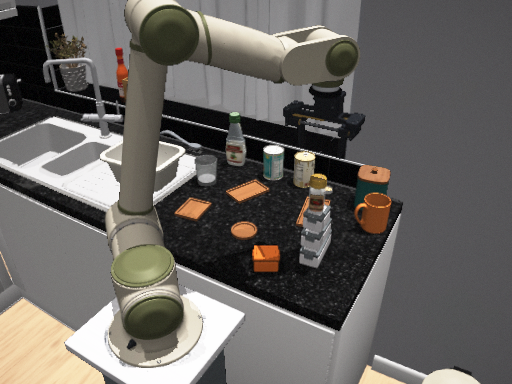

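```bash
python3 - <<'E'
from h import *
Z=np.load('w1.npz'); im,d,K,D,E=[Z[k] for k in('im','d','K','D','E')]
C=cloud(d,K,D,E); hsv=cv2.cvtColor(im,cv2.COLOR_RGB2HSV)
m=(C[...,2]>.244)&(C[...,2]<.256)&(abs(C[...,0]-.44)<.06)&(abs(C[...,1]+.21)<.06)
q=C[m]; print(len(q),q.mean(0),q.min(0),q.max(0))
print(cv2.minEnclosingCircle((q[:,:2]*1000).astype(np.float32)))
for lo in (0,.05,.1):
    m=(C[...,2]>lo+.044)&(C[...,2]<lo+.056)&(abs(C[...,0]-.44)<.08)&(abs(C[...,1]+.21)<.04)
    q=C[m]; print(lo,len(q),q.min(0),q.max(0), np.median(q[:,1]))
    for x0 in (.38,.39,.40,.41,.42):
        s=q[abs(q[:,0]-x0)<.004]
        if len(s)>5: print(x0,s[:,1].min(),s[:,1].max())
E
```

```text
2333 [ 0.44314644 -0.20829764  0.25104807] [ 0.42270444 -0.22965923  0.24403967] [ 0.46576122 -0.18681475  0.25357264]
((444.3305969238281, -208.39659118652344), 22.084043502807617)
0 489 [ 0.37849921 -0.24985301  0.04630006] [ 0.40299663 -0.19349626  0.05361982] -0.22153022993238788
0.38 -0.24398499626902553 -0.19497922998899872
0.39 -0.2498530141646656 -0.19499163876828782
0.4 -0.24853192554832992 -0.1950468892205492
0.05 681 [ 0.39392141 -0.24439104  0.09444908] [ 0.41989516 -0.18778081  0.10326188] -0.21549972338166853
0.39 -0.21416706786313428 -0.20420063064457641
0.4 -0.24439103846775326 -0.18930416228076208
0.41 -0.24312007143750752 -0.18778081098262736
0.42 -0.24350710014740115 -0.24064862938838372
0.1 830 [ 0.410627   -0.23951313  0.14579942] [ 0.47953689 -0.18372821  0.15595823] -0.21598286780438242
0.41 -0.23563994803932042 -0.186265265043669
0.42 -0.23932092740935246 -0.18402038830893128
```

Emit:
{"op": "play_rows", "data": {"motion": [-0.001,0.0026,0.01,-0.04,0.088,-0.001,0.0026,0.035,-0.04,0.088,-0.001,0.0026,0.06,-0.04,0.088,-0.001,0.0026,0.078,-0.04,0.088,-0.001,0.0026,0.088,-0.04,0.088,-0.001,0.0026,0.092,-0.04,0.088,-0.001,0.0026,0.092,-0.04,0.088,-0.001,0.0026,0.092,-0.04,0.06,-0.001,0.0026,0.092,-0.04,0.05,-0.001,0.0026,0.092,-0.04,0.046,-0.001,0.0026,0.092,-0.04,0.042,-0.001,0.0026,0.092,-0.04,0.035]}}

```text
time: 3.17
eef_pos: [0.4424, -0.2054, 0.1978]
orientation: [-180.0, -0.0, -179.9]
ft_force: [0.3, -0.8, -0.7]
gripper_width: 0.0566
```

Emit:
{"op": "play_rows", "data": {"motion": [0,0,0,0,0.03,0,0,0,0,0.03,0,0,0,0,0.03,0,0,0,0,0.03]}}

```text
time: 3.5
eef_pos: [0.4424, -0.2055, 0.1979]
orientation: [-180.0, -0.0, -179.9]
ft_force: [-0.2, -0.0, 1.1]
gripper_width: 0.0436
```

Emit:
{"op": "play_rows", "data": {"motion": [0,0,-0.003,0,0.03,0,0,-0.01,0,0.03,0,0,-0.02,0,0.03,0,0,-0.03,0,0.03,0.001,0.007,-0.035,0,0.03,0.002,0.019,-0.037,0,0.03,0.004,0.036,-0.037,0,0.03,0.005,0.058,-0.037,0,0.03,0.007,0.082,-0.037,0,0.03,0.009,0.107,-0.037,0,0.03,0.011,0.132,-0.034,0,0.03,0.012,0.157,-0.026,0,0.03]}}

```text
time: 4.5
eef_pos: [0.4296, -0.0465, 0.2243]
orientation: [-179.9, 0.1, -179.9]
ft_force: [-0.4, 0.3, -0.6]
gripper_width: 0.0436
```

```bash
python3 - <<'E'
from h import *
to(.426,.0125,.085,180)
K,D,E=cal('wrist'); im,d=imaging.grab_frame('wrist'); np.savez('w2.npz',im=im,d=d,K=K,D=D,E=E)
cv2.imwrite('pics/w2.png',im[...,::-1])
E
```

```text
t 4.50 pos [ 0.4296 -0.0465  0.2243] rpy [-1.7995e+02  5.0000e-02 -1.7989e+02] F [-0.4  0.3 -0.6] w 0.0436 -> shift [0.0036 0.0591 0.1392] turn 0.018
```

View pics/w2.png

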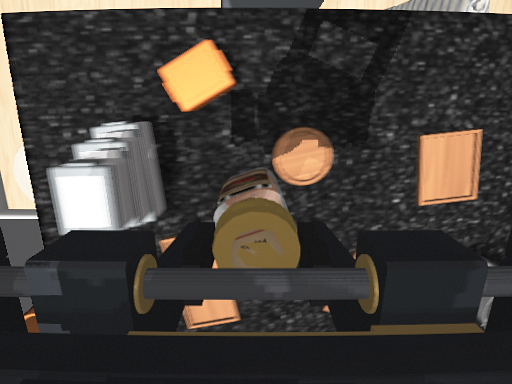

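Emit:
{"op": "play_rows", "data": {"motion": [0.001,0.02,0.01,0,0.03,0.002,0.037,0.027,0,0.03,0.003,0.05,0.05,0,0.03,0.0036,0.056,0.075,0,0.03,0.0036,0.059,0.098,0,0.03,0.0036,0.059,0.115,0,0.03,0.0036,0.059,0.122,0,0.03,0.0036,0.059,0.125,0,0.03,0.0036,0.059,0.125,0,0.03]}}

```text
time: 5.3
eef_pos: [0.4239, 0.0167, 0.0977]
orientation: [179.9, -0.1, -179.8]
ft_force: [0.0, 0.2, -1.1]
gripper_width: 0.0435
```

```bash
cat >> h.py <<'E'
def orange(im):
    hsv=cv2.cvtColor(im,cv2.COLOR_RGB2HSV)
    return ((abs(hsv[...,0].astype(int)-12)<7)&(hsv[...,1]>90)&(hsv[...,2]>60)).astype(np.uint8)
def shot(n,f):
    K,D,E=cal(n); im,d=imaging.grab_frame(n); np.savez(f+'.npz',im=im,d=d,K=K,D=D,E=E)
    cv2.imwrite(f'pics/{f}.png',im[...,::-1]); return im,d,K,D,E
E
python3 - <<'E'
from h import *
to(.426,.0125,.053,180)
im,d,K,D,E=shot('wrist','w3'); C=cloud(d,K,D,E)
m=orange(im)
for c in cv2.findContours(m,cv2.RETR_EXTERNAL,cv2.CHAIN_APPROX_NONE)[0]:
    if cv2.contourArea(c)<300: continue
    P=ray(c.reshape(-1,2),0.012,K,D,E)[:,:2]*1000
    print(cv2.boundingRect(c),np.round(np.array(sum([list(a) if hasattr(a,'__len__') else [a] for a in cv2.minAreaRect(P.astype(np.float32))],[])),1), cv2.minEnclosingCircle(P.astype(np.float32)))
E
```

```text
t 5.30 pos [0.4239 0.0167 0.0977] rpy [ 1.7987e+02 -1.5000e-01 -1.7977e+02] F [ 0.   0.2 -1.1] w 0.0435 -> shift [-0.0022 -0.0043  0.0447] turn 0.038
(447, 149, 58, 98) [441.9 232.9  97.3  55.6   7.4] ((441.96044921875, 234.89112854003906), 53.61399459838867)
(416, 144, 93, 87) [430.3 215.3  81.   87.9   7. ] ((429.15692138671875, 214.18406677246094), 56.86098861694336)
(211, 142, 84, 64) [4.168e+02 1.350e+01 6.020e+01 7.880e+01 2.000e-01] ((426.1305847167969, 13.351130485534668), 40.134708404541016)
(38, 9, 113, 114) [ 325.3 -133.8   77.3   94.8   29.8] ((328.1412048339844, -127.68328857421875), 52.26420593261719)
```

View pics/w3.png

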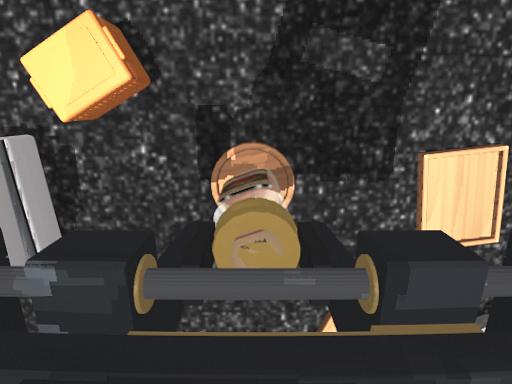

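Emit:
{"op": "play_rows", "data": {"motion": [-0.0016,-0.0037,0.006,0,0.03,-0.0016,-0.0037,0.014,0,0.03,-0.0016,-0.0037,0.023,0,0.03,-0.0016,-0.0037,0.031,0,0.03,-0.0016,-0.0037,0.036,0,0.03,-0.0016,-0.0037,0.039,0,0.03,-0.0016,-0.0037,0.041,0,0.03,-0.0016,-0.0037,0.042,0,0.03,-0.0016,-0.0037,0.042,0,0.03]}}

```text
time: 6.1
eef_pos: [0.4259, 0.0129, 0.0562]
orientation: [179.9, -0.1, -179.8]
ft_force: [-0.3, 0.3, 0.1]
gripper_width: 0.0433
```

```bash
python3 - <<'E'
from h import *
to(.4255,.013,.053,180)
im,d,K,D,E=shot('wrist','w4')
E
```

```text
t 6.10 pos [0.4259 0.0129 0.0562] rpy [ 1.7989e+02 -7.0000e-02 -1.7978e+02] F [-0.3  0.3  0.1] w 0.0433 -> shift [0.0004 0.0001 0.0032] turn 0.037
```

View pics/w4.png

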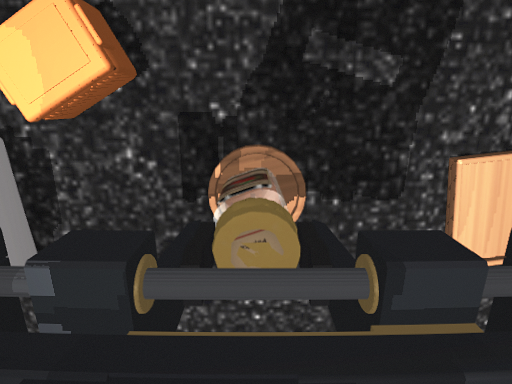

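Aligned: the jar sits over the coaster, and the near coaster rim is at about (258,150). I'll lower it the last few mm slowly.

Emit:
{"op": "play_rows", "data": {"motion": [0,0,0.001,0,0.03,0,0,0.002,0,0.03,0,0,0.003,0,0.03,0,0,0.0035,0,0.03,0,0,0.0035,0,0.03]}}

```text
time: 6.57
eef_pos: [0.4261, 0.0128, 0.053]
orientation: [179.9, -0.0, -179.8]
ft_force: [-0.4, 0.2, -0.5]
gripper_width: 0.0435
```

Emit:
{"op": "play_rows", "data": {"motion": [0,0,0.0007,0,0.03,0,0,0.0014,0,0.03,0,0,0.0014,0,0.03]}}

```text
time: 6.82
eef_pos: [0.4272, 0.0126, 0.0528]
orientation: [179.9, 0.1, -179.8]
ft_force: [-2.4, -0.1, 14.9]
gripper_width: 0.0434
```

Emit:
{"op": "play_rows", "data": {"motion": [0,0,-0.0005,0,0.044,0,0,-0.0005,0,0.048,0,0,-0.0005,0,0.06,0,0,-0.0005,0,0.075,0,0,-0.0005,0,0.088,0,0,-0.0005,0,0.088]}}

```text
time: 7.32
eef_pos: [0.427, 0.0127, 0.0531]
orientation: [179.9, 0.1, -179.8]
ft_force: [-0.3, 0.9, 0.4]
gripper_width: 0.0727
```

Emit:
{"op": "play_rows", "data": {"motion": [0,0,-0.01,0,0.088,0,0,-0.03,0,0.088,0,0,-0.06,0,0.088,0,-0.01,-0.09,0,0.088,0,-0.025,-0.115,0,0.088,-0.002,-0.05,-0.135,0,0.088,-0.004,-0.08,-0.145,0,0.088,-0.007,-0.115,-0.145,0,0.088,-0.01,-0.15,-0.145,0,0.088,-0.013,-0.18,-0.145,0,0.088,-0.015,-0.2,-0.145,0,0.088,-0.016,-0.21,-0.145,0,0.088]}}

```text
time: 8.32
eef_pos: [0.4435, -0.1998, 0.1975]
orientation: [179.9, 0.1, -179.9]
ft_force: [-0.9, 0.5, 0.5]
gripper_width: 0.0879
```

```bash
cat >> h.py <<'E'
def boxes(C,lo,x=(.33,.55),y=(-.26,-.17)):
    m=(C[...,2]>lo+.045)&(C[...,2]<lo+.056)&(C[...,0]>x[0])&(C[...,0]<x[1])&(C[...,1]>y[0])&(C[...,1]<y[1])
    q=C[m]
    if len(q)>10: print(lo,len(q),'z',np.median(q[:,2]),q.min(0)[:2],q.max(0)[:2],cv2.minAreaRect((q[:,:2]*1000).astype(np.float32)))
E
python3 - <<'E'
from h import *
to(.4445,-.212,.115,181)
im,d,K,D,E=shot('wrist','w5'); C=cloud(d,K,D,E)
for lo in(0,.05,.1): boxes(C,lo)
im,d,K,D,E=shot('top','t5'); C=cloud(d,K,D,E)
for lo in(0,.05,.1): boxes(C,lo)
im,d,K,D,E=shot('scene','s5'); C=cloud(d,K,D,E)
for lo in(0,.05,.1): boxes(C,lo)
E
```

```text
t 8.32 pos [ 0.4435 -0.1998  0.1975] rpy [ 1.7992e+02  9.0000e-02 -1.7991e+02] F [-0.9  0.5  0.5] w 0.0879 -> shift [-0.0008 -0.0123  0.0825] turn -0.152
0 788 z 0.050672809765972895 [ 0.37777301 -0.25047095] [ 0.40142177 -0.19412704] ((388.74066162109375, -222.14854431152344), (20.030961990356445, 56.19059753417969), 5.924105167388916)
0.05 1194 z 0.10068447838412765 [ 0.39398819 -0.24394147] [ 0.41947201 -0.18820445] ((405.0854797363281, -216.13856506347656), (22.942380905151367, 56.574668884277344), 6.073184490203857)
0.1 5562 z 0.15089161307183452 [ 0.41038213 -0.2395545 ] [ 0.48393132 -0.18301675] ((447.168212890625, -211.21836853027344), (73.51055145263672, 56.24653625488281), 0.6221336722373962)
0.05 13 z 0.09901627117859513 [ 0.4020442  -0.24443242] [ 0.41338217 -0.2325697 ] ((407.3089904785156, -238.59725952148438), (11.485462188720703, 11.47092056274414), 4.887058258056641)
0.1 143 z 0.1493857994535627 [ 0.41167859 -0.23790474] [ 0.47647552 -0.18354329] ((438.4671936035156, -207.50363159179688), (78.1102066040039, 33.16545867919922), 36.769718170166016)
0 181 z 0.04828072740796989 [ 0.37454375 -0.24969762] [ 0.50326307 -0.19229927] ((437.98388671875, -217.37200927734375), (126.07134246826172, 57.1287956237793), 5.163217067718506)
0.05 180 z 0.0982692463311848 [ 0.39388417 -0.24346482] [ 0.49503817 -0.18868877] ((444.0760192871094, -215.16346740722656), (100.82801818847656, 54.65195083618164), 1.5448025465011597)
0.1 309 z 0.14816284689935616 [ 0.40815296 -0.23997551] [ 0.48425534 -0.18229928] ((446.2027282714844, -211.09742736816406), (75.90592956542969, 57.141788482666016), 0.9558245539665222)
```

View pics/w5.png

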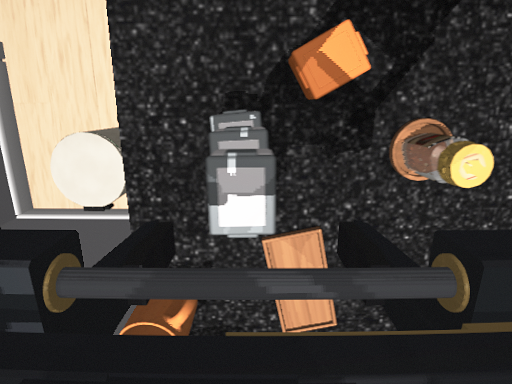

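View pics/s5.png

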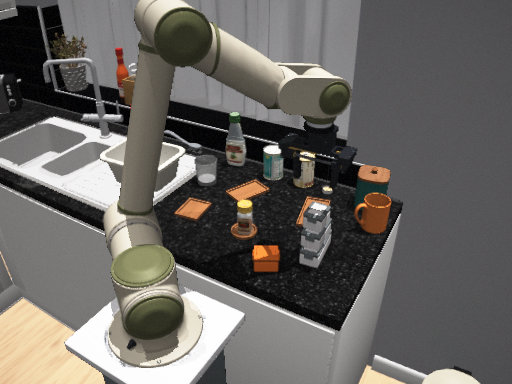

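Emit:
{"op": "play_rows", "data": {"motion": [-0.002,-0.008,0.008,-0.1,0.088,-0.003,-0.0114,0.025,-0.1,0.088,-0.003,-0.0114,0.045,-0.1,0.088,-0.003,-0.0114,0.064,-0.1,0.088,-0.003,-0.0114,0.077,-0.1,0.088,-0.003,-0.0114,0.083,-0.1,0.088,-0.003,-0.0114,0.0845,-0.1,0.088,-0.003,-0.0114,0.0845,-0.1,0.088,-0.003,-0.0114,0.0845,-0.1,0.07,-0.003,-0.0114,0.0845,-0.1,0.06,-0.003,-0.0114,0.0845,-0.1,0.052,-0.003,-0.0114,0.0845,-0.1,0.045]}}

```text
time: 9.47
eef_pos: [0.4467, -0.2084, 0.1135]
orientation: [179.9, 0.1, -179.2]
ft_force: [-0.3, 0.3, -0.1]
gripper_width: 0.0632
```

Emit:
{"op": "play_rows", "data": {"motion": [0,0,0,0,0.04,0,0,0,0,0.04,0,0,0,0,0.04]}}

```text
time: 9.72
eef_pos: [0.4467, -0.2085, 0.1136]
orientation: [179.9, 0.1, -179.2]
ft_force: [0.4, 0.5, -0.1]
gripper_width: 0.0436
```

```bash
python3 - <<'E'
from h import *
to(.4417,.2173,.1,186)
E
```

```text
t 9.72 pos [ 0.4467 -0.2085  0.1136] rpy [ 1.7992e+02  1.2000e-01 -1.7922e+02] F [ 0.4  0.5 -0.1] w 0.0436 -> shift [-0.0008  0.4258  0.0142] turn -0.87
```

Emit:
{"op": "play_rows", "data": {"motion": [0,0,0,0,0.04,0,0,0,0,0.04]}}

```text
time: 9.88
eef_pos: [0.4467, -0.2085, 0.1136]
orientation: [179.9, 0.1, -179.2]
ft_force: [-0.4, 0.3, -0.7]
gripper_width: 0.0401
```

```bash
python3 - <<'E'
from h import *
shot('wrist','w6');shot('scene','s6')
to(.4417,.2173,.1,186)
E
```

```text
t 9.98 pos [ 0.4467 -0.2085  0.1136] rpy [ 1.7992e+02  1.3000e-01 -1.7922e+02] F [ 0.3 -0.1 -0.8] w 0.0398 -> shift [-0.0008  0.4258  0.0142] turn -0.87
```

View pics/w6.png

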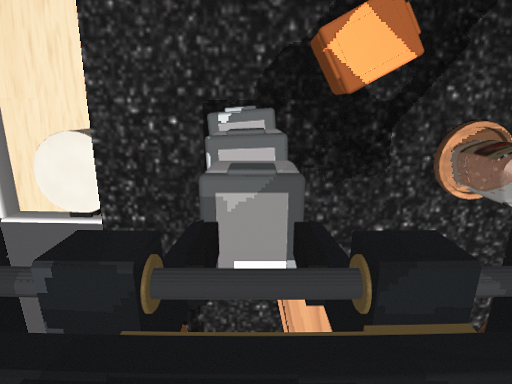

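View pics/s6.png

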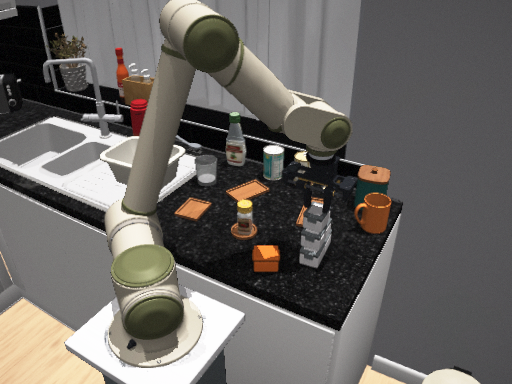

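Emit:
{"op": "play_rows", "data": {"motion": [0,0,0,0,0.025,0,0,0,0,0.025,0,0,0,0,0.025]}}

```text
time: 10.23
eef_pos: [0.4467, -0.2085, 0.1136]
orientation: [179.9, 0.1, -179.2]
ft_force: [-0.1, -0.1, -0.6]
gripper_width: 0.0251
```

```bash
python3 - <<'E'
from h import *
to(.4417,.2173,.1,186)
Z=np.load('w6.npz'); 
cv2.imwrite('pics/w6c.png',cv2.resize(Z['im'][90:300,140:370,::-1],None,fx=3,fy=2.8,interpolation=cv2.INTER_CUBIC))
E
```

```text
t 10.23 pos [ 0.4467 -0.2085  0.1136] rpy [ 1.7992e+02  1.2000e-01 -1.7922e+02] F [-0.1 -0.1 -0.6] w 0.0251 -> shift [-0.0008  0.4258  0.0142] turn -0.869
```

View pics/w6c.png

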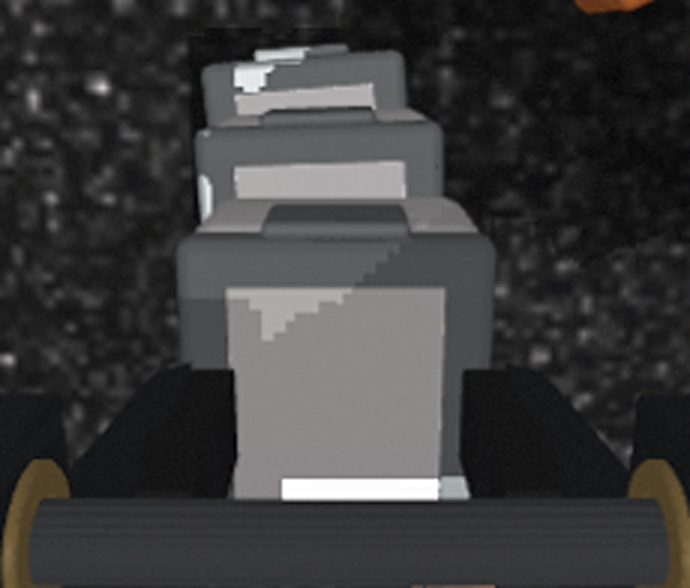

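```bash
python3 - <<'E'
from h import *
im,d,K,D,E=shot('wrist','w7'); C=cloud(d,K,D,E)
for lo in(0,.05,.1): boxes(C,lo)
s=manip.state(); p=s['eef_pos']; print(s['gripper_width'])
for dz in (0,.019,.045,.06):
    for dy in(-.02,.02):
        uv=cv2.projectPoints(np.array([[p+np.array([0,dy,dz])]]),cv2.Rodrigues(E[:3,:3])[0],E[:3,3],K,D)[0].ravel(); print(dz,dy,uv)
for v in (215,225,235,245,255,265):
    print(v,[ '%.3f,%.3f,%.3f'%tuple(C[v,u]) for u in range(190,330,12)])
im,d,K,D,E=shot('scene','s7'); C=cloud(d,K,D,E)
for lo in(0,.05,.1): boxes(C,lo)
cv2.imwrite('pics/s7.png',cv2.resize(im[120:280,230:420,::-1],None,fx=4,fy=3.7,interpolation=cv2.INTER_CUBIC))
E
```

```text
0 1419 z 0.05057112648826525 [ 0.37830954 -0.24979518] [ 0.40203261 -0.19297501] ((388.8728332519531, -221.9718475341797), (20.652584075927734, 56.08182907104492), 6.2817535400390625)
0.05 2406 z 0.10068910950380786 [ 0.39345815 -0.24415679] [ 0.42009861 -0.18653781] ((405.2185974121094, -216.2361602783203), (23.8583927154541, 57.13654708862305), 6.2576141357421875)
0.1 7659 z 0.15091767032390233 [ 0.40992642 -0.23966339] [ 0.46585028 -0.18316945] ((437.83770751953125, -211.48931884765625), (56.52337646484375, 55.86869430541992), 89.73197174072266)
0.025292714534425095
0 -0.02 [225.86860754 212.21391512]
0 0.02 [286.29516084 212.95920123]
0.019 -0.02 [222.82461234 223.03372434]
0.019 0.02 [289.46932585 223.84362456]
0.045 -0.02 [217.4868348  242.02847338]
0.045 0.02 [295.03363488 242.94549974]
0.06 -0.02 [213.53871771 256.09607101]
0.06 0.02 [299.14784227 257.0870852 ]
215 ['0.491,-0.278,0.001', '0.435,-0.237,0.151', '0.435,-0.231,0.152', '0.435,-0.225,0.151', '0.434,-0.218,0.152', '0.434,-0.212,0.152', '0.434,-0.206,0.151', '0.434,-0.199,0.152', '0.434,-0.193,0.151', '0.435,-0.186,0
[... 1251 characters left out ...]
0.212,0.151', '0.464,-0.205,0.151', '0.464,-0.198,0.152', '0.449,-0.195,0.177', '0.438,-0.193,0.197', '0.435,-0.189,0.201', '0.436,-0.184,0.199']
0 180 z 0.04815988666831293 [ 0.37715477 -0.2498078 ] [ 0.50569344 -0.19378863] ((440.31036376953125, -217.59622192382812), (126.29717254638672, 55.85163879394531), 5.4072041511535645)
0.05 191 z 0.09821097787603729 [ 0.39198188 -0.24510834] [ 0.49306178 -0.18763867] ((441.8507080078125, -214.9001007080078), (100.32706451416016, 56.80205535888672), 2.4095537662506104)
0.1 256 z 0.14847378383120885 [ 0.4065081  -0.24008952] [ 0.47908659 -0.18405958] ((442.7486572265625, -212.20240783691406), (56.03099822998047, 72.47151947021484), 88.99813842773438)
```

View pics/s7.png

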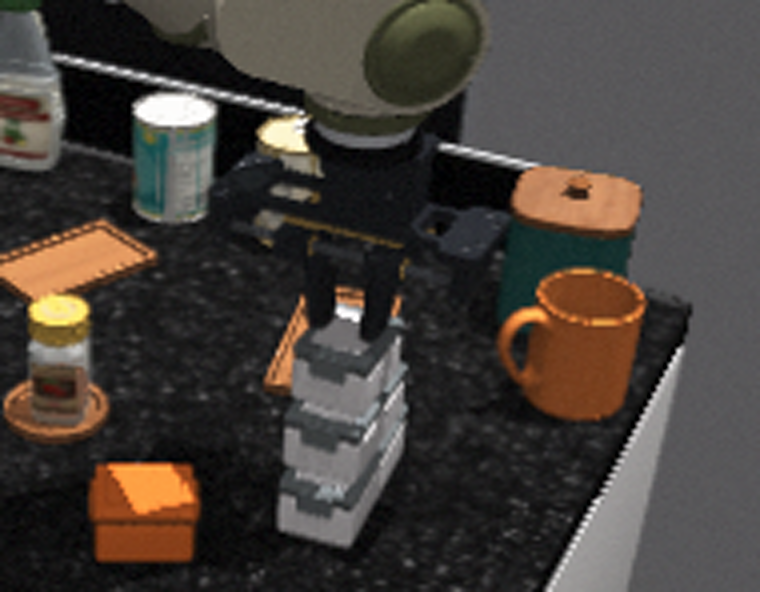

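View pics/w7.png

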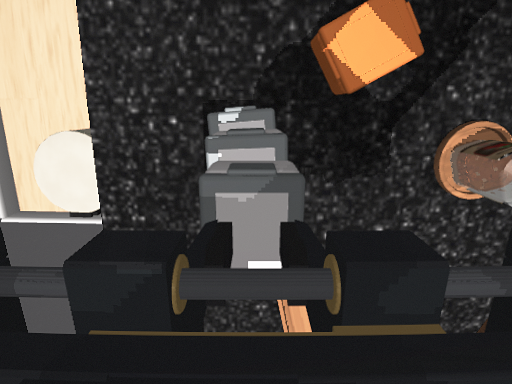

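```bash
python3 - <<'E'
from h import *
for f,z,yc,x in [('w1',.2887,-.2098,.442),('w5',.198,-.198,.4435),('wrist0',.2003,None,None),('w4',.0562,.0129,.426)]:
    Z=np.load(f+'.npz'); im,d,K,D,E=[Z[k] for k in('im','d','K','D','E')]
    C=cloud(d,K,D,E); dark=im.max(-1)<45
    m=dark&(d>0.02)&(d<.26); m[:200]=False
    q=C[m]; print(f,'tcp z',z,len(q),'min z fingers',np.sort(q[:,2])[:8], 'cam h',(-E[:3,:3].T@E[:3,3])[2]-z)
    for v in(222,228,234,242): 
        us=[u for u in range(60,460,8) if m[v,u]]
        print(v,[(u,'%.3f %.3f %.3f'%tuple(C[v,u])) for u in us if 110<u<180][:6])
E
```

```text
w1 tcp z 0.2887 39704 min z fingers [0.32604724 0.32618988 0.32629937 0.32630359 0.32667343 0.32675533
 0.32686074 0.32697633] cam h 0.18492230963851464
222 [(156, '0.431 -0.262 0.332'), (164, '0.433 -0.259 0.328'), (172, '0.433 -0.255 0.328')]
228 [(140, '0.432 -0.268 0.338'), (148, '0.431 -0.263 0.340'), (156, '0.433 -0.261 0.336'), (164, '0.433 -0.256 0.337')]
234 [(132, '0.432 -0.269 0.347'), (140, '0.431 -0.264 0.348'), (148, '0.433 -0.262 0.344'), (156, '0.432 -0.258 0.345'), (164, '0.433 -0.255 0.344'), (172, '0.439 -0.255 0.331')]
242 [(124, '0.431 -0.268 0.356'), (132, '0.432 -0.265 0.355'), (140, '0.433 -0.263 0.353'), (148, '0.433 -0.259 0.352'), (156, '0.433 -0.255 0.353'), (164, '0.437 -0.255 0.344')]
w5 tcp z 0.198 39886 min z fingers [0.14694189 0.14765482 0.14829544 0.14836588 0.23482355 0.23498273
 0.23534364 0.23540137] cam h 0.18410773934567887
222 [(148, '0.433 -0.255 0.242'), (156, '0.433 -0.251 0.241'), (164, '0.435 -0.249 0.236'), (172, '0.434 -0.244 0.238')]
228 [(140, '0.433 -0.256 0.249'), (148, '0.433 -0.252 0.250'), (156, '0.434 -0.250 0.245'), (164, '0.43
[... 1260 characters left out ...]
382 -0.00120517] cam h 0.18488145151348956
222 [(116, '0.455 -0.109 0.001'), (132, '0.455 -0.095 0.001'), (140, '0.455 -0.088 0.002'), (156, '0.455 -0.074 0.000'), (172, '0.455 -0.060 0.001')]
228 [(124, '0.461 -0.103 0.000'), (132, '0.461 -0.096 0.001'), (156, '0.460 -0.074 0.001'), (164, '0.461 -0.068 0.000'), (172, '0.460 -0.060 0.001')]
234 [(116, '0.393 -0.026 0.166'), (124, '0.392 -0.024 0.167'), (132, '0.392 -0.021 0.168'), (140, '0.392 -0.019 0.168'), (148, '0.392 -0.017 0.167'), (156, '0.466 -0.075 0.001')]
242 [(116, '0.392 -0.023 0.173'), (124, '0.393 -0.022 0.172'), (132, '0.392 -0.019 0.172'), (140, '0.393 -0.018 0.171'), (148, '0.394 -0.017 0.168'), (172, '0.416 -0.024 0.123')]
```

Emit:
{"op": "play_rows", "data": {"motion": [0,-0.001,-0.006,0,0.03,0,-0.003,-0.013,0,0.05,0,-0.003,-0.015,0,0.088,0,-0.003,-0.015,0,0.088,0,-0.003,-0.015,0,0.088,0,-0.003,-0.015,0,0.088,0,-0.003,-0.01,0,0.088,0,-0.003,0,0,0.088,0,-0.003,0.012,0,0.088,0,-0.003,0.024,0,0.088,0,-0.003,0.033,0,0.088,0,-0.003,0.038,0,0.088]}}

```text
time: 11.33
eef_pos: [0.4464, -0.211, 0.0742]
orientation: [179.8, 0.0, -179.2]
ft_force: [-0.2, -0.2, -0.2]
gripper_width: 0.088
```

```bash
python3 - <<'E'
from h import *
im,d,K,D,E=shot('wrist','w8')
to(.447,-.2114,.075,180.3)
E
```

```text
t 11.38 pos [ 0.4463 -0.211   0.0739] rpy [ 1.7982e+02  1.0000e-02 -1.7922e+02] F [-0.8  0.7 -0.8] w 0.0879 -> shift [-0.0007 -0.0004 -0.0011] turn 0.08
```

View pics/w8.png

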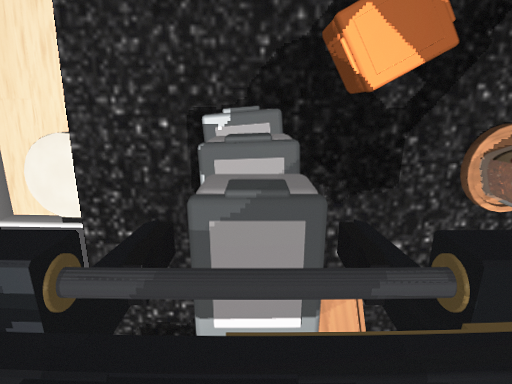

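Emit:
{"op": "play_rows", "data": {"motion": [0,0,-0.001,0.1,0.07,0,0,-0.001,0.1,0.06,0,0,-0.001,0.1,0.055,0,0,-0.001,0.1,0.05,0,0,-0.001,0.1,0.045,0,0,-0.001,0.1,0.04,0,0,-0.001,0.1,0.04]}}

```text
time: 11.97
eef_pos: [0.4464, -0.211, 0.0753]
orientation: [179.8, 0.0, -179.8]
ft_force: [0.2, 0.4, 2.7]
gripper_width: 0.0559
```

```bash
python3 - <<'E'
from h import *
to(.4417,.2173,.1,186)
E
```

```text
t 11.97 pos [ 0.4464 -0.211   0.0753] rpy [ 1.7984e+02  4.0000e-02 -1.7982e+02] F [0.2 0.4 2.7] w 0.0559 -> shift [ 0.0033  0.4284 -0.0236] turn -0.97
```

Emit:
{"op": "play_rows", "data": {"motion": [0,0,-0.003,0,0.04,0,0,-0.01,0,0.04,0,0,-0.022,0,0.04,0,0,-0.036,0,0.04,0,0.005,-0.05,0,0.04,0,0.016,-0.058,0,0.04,0,0.034,-0.06,0,0.04,0,0.057,-0.06,-0.1,0.04,0,0.083,-0.06,-0.2,0.04,0,0.11,-0.06,-0.3,0.04,0,0.137,-0.06,-0.4,0.04,0.001,0.164,-0.06,-0.5,0.04]}}

```text
time: 12.97
eef_pos: [0.4444, -0.0454, 0.1359]
orientation: [179.8, 0.0, -176.8]
ft_force: [-0.0, -0.9, -1.8]
gripper_width: 0.0556
```

```bash
python3 - <<'E'
from h import *
to(.4417,.2173,.13,186.5)
E
```

```text
t 12.97 pos [ 0.4444 -0.0454  0.1359] rpy [ 1.7984e+02  4.0000e-02 -1.7679e+02] F [-0.  -0.9 -1.8] w 0.0556 -> shift [-0.0121  0.2624  0.0066] turn -0.548
```

Emit:
{"op": "play_rows", "data": {"motion": [-0.001,0.027,0,-0.1,0.04,-0.002,0.055,0,-0.2,0.04,-0.004,0.084,0,-0.3,0.04,-0.005,0.113,0,-0.4,0.04,-0.007,0.142,0,-0.5,0.04,-0.008,0.17,0,-0.55,0.04,-0.009,0.197,0.008,-0.55,0.04,-0.01,0.222,0.018,-0.55,0.04,-0.011,0.243,0.03,-0.55,0.04,-0.012,0.256,0.042,-0.55,0.04,-0.012,0.2625,0.05,-0.55,0.04,-0.012,0.2625,0.052,-0.55,0.04]}}

```text
time: 13.97
eef_pos: [0.4404, 0.2185, 0.0835]
orientation: [179.8, -0.1, -173.4]
ft_force: [-0.4, -0.3, -0.8]
gripper_width: 0.056
```

Emit:
{"op": "play_rows", "data": {"motion": [0,0,0,0,0.04,0,0,0,0,0.04]}}

```text
time: 14.13
eef_pos: [0.4404, 0.218, 0.0838]
orientation: [179.9, -0.1, -173.4]
ft_force: [-0.8, -0.7, -1.4]
gripper_width: 0.0553
```

```bash
cat >> h.py <<'E'
def inner(im,K,D,E,zt=.012,amin=300):
    for c in cv2.findContours(orange(im),cv2.RETR_EXTERNAL,cv2.CHAIN_APPROX_NONE)[0]:
        if cv2.contourArea(c)<amin: continue
        P=(ray(c.reshape(-1,2),zt,K,D,E)[:,:2]*1000).astype(np.float32); r=cv2.minAreaRect(P)
        print(cv2.boundingRect(c),np.round(r[0],1),np.round(r[1],1),round(r[2],1),'corners',np.round(cv2.boxPoints(r)).tolist())
E
python3 - <<'E'
from h import *
im,d,K,D,E=shot('wrist','w9'); inner(im,K,D,E)
to(.4417,.2173,-.019,186.5)
E
```

```text
(158, 300, 38, 33) [587.2 152. ] [39.1 39.1] 5.1 corners [[566.0, 170.0], [569.0, 131.0], [608.0, 134.0], [605.0, 173.0]]
(209, 130, 96, 45) [410.8 215.5] [38.5 82.3] 6.6 corners [[387.0, 254.0], [396.0, 172.0], [435.0, 177.0], [425.0, 259.0]]
(0, 124, 46, 52) [431.6   3.5] [43.  47.8] 13.1 corners [[405.0, 22.0], [416.0, -25.0], [458.0, -15.0], [447.0, 32.0]]
(0, 99, 77, 90) [425.7  25. ] [78.6 66.4] 5.5 corners [[383.0, 54.0], [390.0, -12.0], [468.0, -4.0], [462.0, 62.0]]
t 14.18 pos [0.4406 0.2179 0.084 ] rpy [ 1.7985e+02 -5.0000e-02 -1.7343e+02] F [-0.1 -0.1 -1. ] w 0.0555 -> shift [-0.0011 -0.001   0.103 ] turn 0.011
```

View pics/w9.png

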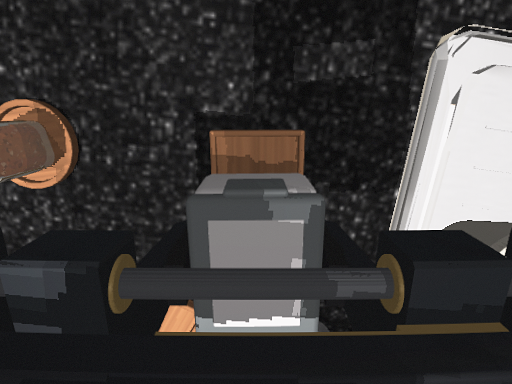

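Emit:
{"op": "play_rows", "data": {"motion": [0,0,0.007,0,0.04,0,0,0.02,0,0.04,0,0,0.036,0,0.04,0,0,0.053,0,0.04,0,0,0.069,0,0.04,0,0,0.082,0,0.04,0,0,0.091,0,0.04,0,0,0.096,0,0.04,0,0,0.098,0,0.04,0,0,0.099,0,0.04,0,0,0.1,0,0.04]}}

```text
time: 15.1
eef_pos: [0.4409, 0.2182, -0.0155]
orientation: [179.8, 0.0, -173.4]
ft_force: [0.2, -0.1, -2.2]
gripper_width: 0.0558
```

```bash
python3 - <<'E'
from h import *
im,d,K,D,E=shot('wrist','w10'); inner(im,K,D,E)
to(.441,.218,-.019,186.5)
E
```

```text
(181, 140, 154, 81) [413.  215.7] [45.2 82. ] 6.6 corners [[386.0, 254.0], [395.0, 172.0], [440.0, 178.0], [431.0, 259.0]]
t 15.15 pos [ 0.4408  0.2182 -0.0157] rpy [ 179.84   -0.   -173.43] F [-0.  -0.4 -1.6] w 0.0557 -> shift [-0.0002 -0.0002  0.0033] turn 0.011
```

View pics/w10.png

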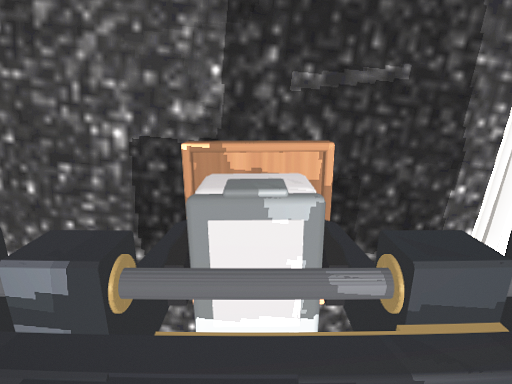

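Emit:
{"op": "play_rows", "data": {"motion": [0,0,0.0012,0,0.04,0,0,0.0022,0,0.04,0,0,0.003,0,0.04,0,0,0.0034,0,0.04,0,0,0.0036,0,0.04]}}

```text
time: 15.57
eef_pos: [0.441, 0.2182, -0.0187]
orientation: [179.8, 0.0, -173.4]
ft_force: [-2.5, -1.6, 8.9]
gripper_width: 0.0557
```

Contact (8.9 N). Next I open the gripper and lift away.

Emit:
{"op": "play_rows", "data": {"motion": [0,0,0,0,0.058,0,0,0,0,0.065,0,0,0,0,0.075,0,0,0,0,0.088,0,0,0,0,0.088,0,0,0,0,0.088,0,0,-0.01,0,0.088,0,0,-0.03,0,0.088,0,0,-0.06,0,0.088,0,0,-0.095,0,0.088,0,-0.01,-0.125,0,0.088,0,-0.03,-0.145,0,0.088]}}

```text
time: 16.57
eef_pos: [0.4448, 0.1889, 0.129]
orientation: [179.8, 0.2, -173.3]
ft_force: [0.3, -0.1, 0.2]
gripper_width: 0.0881
```

```bash
python3 - <<'E'
from h import *
im,d,K,D,E=shot('wrist','w11'); C=cloud(d,K,D,E)
boxes(C,.006,(.37,.5),(.15,.29)); inner(im,K,D,E)
to(.443,-.2148,.12,182.3)
E
```

```text
0.006 4665 z 0.05690593787101388 [0.40401976 0.18636723] [0.47909716 0.24894413] ((441.6646423339844, 217.86886596679688), (73.44697570800781, 56.10810852050781), 6.673099517822266)
(127, 299, 103, 37) [632.7 114.4] [ 52.5 129. ] 7.3 corners [[598.0, 175.0], [615.0, 47.0], [667.0, 54.0], [650.0, 182.0]]
(240, 125, 87, 96) [442.2 216. ] [101.7  87.7] 6.7 corners [[387.0, 254.0], [397.0, 167.0], [498.0, 178.0], [488.0, 266.0]]
(41, 120, 54, 43) [433.4  -5.9] [41.1 50.5] 16.7 corners [[407.0, 12.0], [421.0, -36.0], [460.0, -24.0], [446.0, 24.0]]
(44, 97, 83, 80) [424.8  15.4] [80.9 75.4] 20.2 corners [[374.0, 37.0], [400.0, -34.0], [476.0, -6.0], [450.0, 65.0]]
t 16.62 pos [0.4467 0.186  0.1315] rpy [ 179.89    0.49 -173.4 ] F [ 2.5 -0.6  3.7] w 0.0880 -> shift [ 0.0498 -0.3977  0.0104] turn 0.717
```

View pics/w11.png

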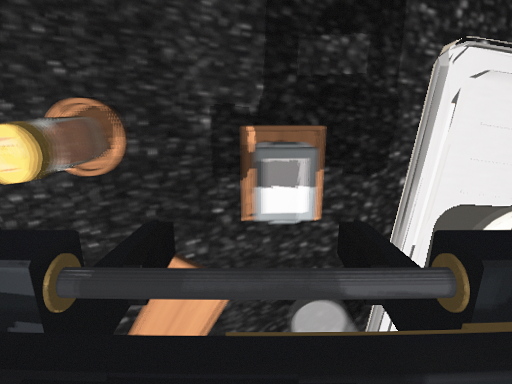

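Emit:
{"op": "play_rows", "data": {"motion": [0.004,-0.035,0,0.1,0.088,0.009,-0.07,0,0.2,0.088,0.014,-0.108,0,0.3,0.088,0.019,-0.146,0,0.4,0.088,0.024,-0.184,0,0.5,0.088,0.029,-0.222,0,0.6,0.088,0.034,-0.26,0,0.7,0.088,0.039,-0.298,0,0.72,0.088,0.044,-0.334,0,0.72,0.088,0.047,-0.365,0.005,0.72,0.088,0.049,-0.388,0.008,0.72,0.088,0.05,-0.3977,0.0104,0.72,0.088]}}

```text
time: 17.62
eef_pos: [0.4427, -0.2174, 0.1191]
orientation: [179.9, 0.5, -177.9]
ft_force: [-0.6, -0.1, 0.1]
gripper_width: 0.0884
```

Emit:
{"op": "play_rows", "data": {"motion": [0,-0.003,0,0,0.088,0,-0.003,0,0,0.088]}}

```text
time: 17.78
eef_pos: [0.4426, -0.2203, 0.1186]
orientation: [179.8, 0.4, -177.9]
ft_force: [0.6, 0.7, 0.3]
gripper_width: 0.0875
```

```bash
python3 - <<'E'
from h import *
im,d,K,D,E=shot('wrist','w12'); C=cloud(d,K,D,E)
boxes(C,.05);boxes(C,0)
to(.443,-.2148,.025,182.3)
E
```

```text
0.05 9858 z 0.10094621235486118 [ 0.39370032 -0.24407851] [ 0.49573375 -0.18406779] ((444.64306640625, -213.98052978515625), (101.23898315429688, 56.43914794921875), 2.8259294033050537)
0 1422 z 0.05061395555362215 [ 0.37816704 -0.24998017] [ 0.40444001 -0.19374955] ((389.36602783203125, -222.12405395507812), (22.330671310424805, 56.50188446044922), 8.321478843688965)
t 17.83 pos [ 0.4427 -0.2195  0.1189] rpy [ 179.82    0.43 -177.87] F [ 0.2  0.  -0.4] w 0.0879 -> shift [0.0002 0.0044 0.0939] turn -0.028
```

Emit:
{"op": "play_rows", "data": {"motion": [-0.0015,0.0054,0.01,-0.11,0.088,-0.0015,0.0054,0.03,-0.11,0.088,-0.0015,0.0054,0.052,-0.11,0.088,-0.0015,0.0054,0.072,-0.11,0.088,-0.0015,0.0054,0.086,-0.11,0.088,-0.0015,0.0054,0.092,-0.11,0.088,-0.0015,0.0054,0.094,-0.11,0.088,-0.0015,0.0054,0.094,-0.11,0.075,-0.0015,0.0054,0.094,-0.11,0.065,-0.0015,0.0054,0.094,-0.11,0.058,-0.0015,0.0054,0.094,-0.11,0.05,-0.0015,0.0054,0.094,-0.11,0.04]}}

```text
time: 18.83
eef_pos: [0.4448, -0.2139, 0.0254]
orientation: [179.9, 0.5, -177.2]
ft_force: [0.2, -0.2, -0.6]
gripper_width: 0.0567
```

Emit:
{"op": "play_rows", "data": {"motion": [0,0,0,0,0.04,0,0,0,0,0.04,0,0,0,0,0.04]}}

```text
time: 19.08
eef_pos: [0.4447, -0.2138, 0.0254]
orientation: [179.8, 0.5, -177.2]
ft_force: [-0.4, 0.0, -1.1]
gripper_width: 0.0555
```

```bash
python3 - <<'E'
from h import *
shot('scene','s12')
to(.6245,.1195,.1,157)
E
```

```text
t 19.13 pos [ 0.4447 -0.2139  0.0254] rpy [ 179.85    0.46 -177.22] F [-1.   0.2 -0.6] w 0.0557 -> shift [-0.1963  0.3244 -0.0721] turn 4.297
```

View pics/s12.png

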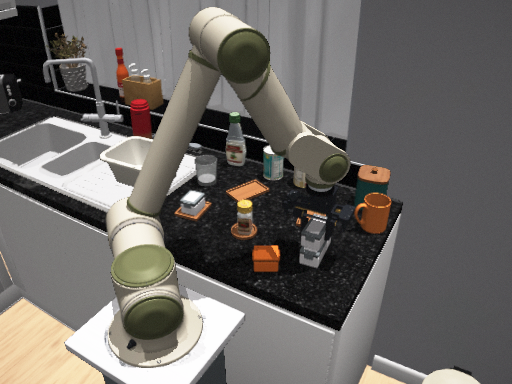

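Emit:
{"op": "play_rows", "data": {"motion": [0,0,-0.003,0,0.04,0,0,-0.01,0,0.04,0,0,-0.022,0,0.04,0,0,-0.038,0,0.04,-0.003,0.005,-0.054,0.2,0.04,-0.009,0.015,-0.066,0.5,0.04,-0.018,0.03,-0.073,0.9,0.04,-0.03,0.05,-0.076,1.3,0.04,-0.044,0.073,-0.077,1.7,0.04,-0.058,0.096,-0.077,2.1,0.04,-0.072,0.119,-0.077,2.5,0.04,-0.085,0.14,-0.077,2.8,0.04]}}

```text
time: 20.13
eef_pos: [0.5227, -0.0687, 0.1041]
orientation: [179.7, 0.4, 165.9]
ft_force: [-0.4, -0.2, -3.0]
gripper_width: 0.0558
```

```bash
python3 - <<'E'
from h import *
to(.6245,.1195,.1,157)
Z=np.load('top0.npz'); im,d,K,D,E=[Z[k] for k in('im','d','K','D','E')]
C=cloud(d,K,D,E)
print(np.round(C[125:170:4,150:190:4,2],2))
for uv in [(155,146),(183,146),(169,132),(169,160)]: print(uv,ray([uv],.091,K,D,E),ray([uv],0,K,D,E))
cv2.imwrite('pics/g.png',cv2.resize(im[110:180,130:250,::-1],None,fx=6,fy=6,interpolation=cv2.INTER_CUBIC))
E
```

```text
t 20.13 pos [ 0.5227 -0.0687  0.1041] rpy [179.72   0.42 165.88] F [-0.4 -0.2 -3. ] w 0.0558 -> shift [-0.0528  0.2073  0.0055] turn 1.479
[[ 0.   -0.   -0.01 -0.   -0.01  0.   -0.01  0.   -0.   -0.  ]
 [ 0.    0.   -0.01 -0.   -0.    0.    0.01 -0.    0.    0.  ]
 [ 0.    0.   -0.    0.09  0.08  0.07  0.08 -0.01 -0.   -0.  ]
 [-0.   -0.    0.08  0.06  0.05  0.04  0.04  0.05 -0.   -0.  ]
 [ 0.01 -0.    1.45  0.04  0.03  1.45  0.01  0.01 -0.   -0.  ]
 [ 0.01  0.    0.06  0.03  0.01  0.01  0.01  0.01  0.04  1.45]
 [ 0.01 -0.01  0.06  0.02  0.01  0.    0.01  0.01  0.05  0.  ]
 [ 0.01 -0.   -0.    0.04  0.01  0.01  0.01  0.08  0.01 -0.  ]
 [ 0.01 -0.   -0.   -0.    0.09  0.08  0.06  0.03  0.    0.  ]
 [ 0.01  0.   -0.   -0.   -0.   -0.01  0.    0.   -0.    0.  ]
 [ 0.   -0.    0.    0.    0.    0.    0.    0.   -0.   -0.  ]
 [ 0.01  0.    0.   -0.   -0.   -0.   -0.   -0.   -0.   -0.  ]]
(155, 146) [[0.60661679 0.32377911 0.091     ]] [[0.62683231 0.34502695 0.        ]]
(183, 146) [[0.60776424 0.23992239 0.091     ]] [[0.62805663 0.25555269 0.        ]]
(169, 132) [[0.64990992 0.28378834 0.091     ]] [[0.67302564 0.30235721 0.        ]]
(169, 160) [[0.56486322 0.27982765 0.091     ]] [[0.58228168 0.29813119 0.        ]]
```

View pics/g.png

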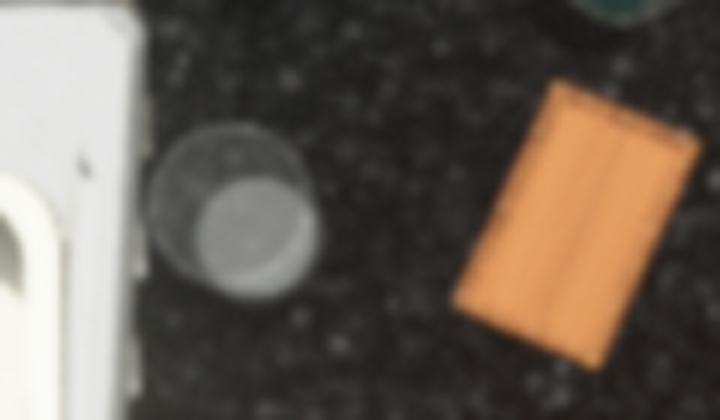

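Emit:
{"op": "play_rows", "data": {"motion": [-0.006,0.024,0,0.3,0.04,-0.012,0.048,0,0.6,0.04,-0.019,0.074,0,0.9,0.04,-0.026,0.1,0,1.2,0.04,-0.032,0.126,0,1.4,0.04,-0.038,0.15,0.004,1.48,0.04,-0.044,0.172,0.01,1.48,0.04,-0.049,0.19,0.018,1.48,0.04,-0.052,0.202,0.026,1.48,0.04,-0.053,0.207,0.03,1.48,0.04,-0.053,0.207,0.03,1.48,0.04,-0.053,0.207,0.03,1.48,0.04]}}

```text
time: 21.13
eef_pos: [0.6245, 0.1186, 0.0755]
orientation: [179.7, 0.3, 157.0]
ft_force: [0.2, -0.5, -1.2]
gripper_width: 0.0558
```

```bash
python3 - <<'E'
from h import *
im,d,K,D,E=shot('wrist','w13'); inner(im,K,D,E)
to(.6245,.1195,-.019,157)
E
```

```text
(0, 201, 36, 46) [ 569.1 -101.5] [44.4 15.9] 11.6 corners [[546.0, -98.0], [549.0, -114.0], [592.0, -105.0], [589.0, -89.0]]
(208, 110, 101, 39) [579.7 139.9] [82.3 31. ] 67.0 corners [[549.0, 108.0], [578.0, 96.0], [610.0, 172.0], [582.0, 184.0]]
(0, 0, 87, 67) [450.6  18.2] [39.2 78.7] 9.3 corners [[425.0, 54.0], [438.0, -24.0], [476.0, -18.0], [464.0, 60.0]]
t 21.18 pos [0.6247 0.1183 0.0759] rpy [179.67   0.38 156.96] F [ 1.1  0.4 -1.9] w 0.0557 -> shift [0.0012 0.0005 0.0949] turn -0.007
```

View pics/w13.png

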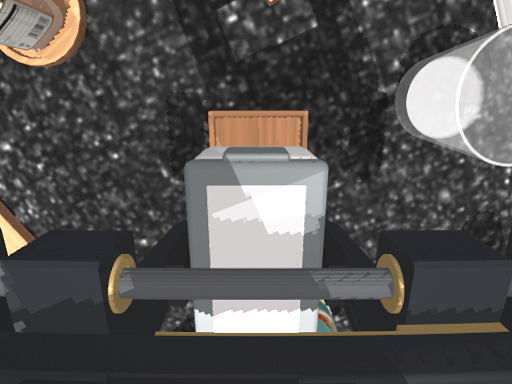

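Emit:
{"op": "play_rows", "data": {"motion": [0.0004,0.0017,0.006,0,0.04,0.0004,0.0017,0.018,0,0.04,0.0004,0.0017,0.034,0,0.04,0.0004,0.0017,0.051,0,0.04,0.0004,0.0017,0.066,0,0.04,0.0004,0.0017,0.078,0,0.04,0.0004,0.0017,0.085,0,0.04,0.0004,0.0017,0.088,0,0.04,0.0004,0.0017,0.09,0,0.04,0.0004,0.0017,0.091,0,0.04,0.0004,0.0017,0.091,0,0.04]}}

```text
time: 22.1
eef_pos: [0.626, 0.1203, -0.0146]
orientation: [179.6, 0.4, 157.0]
ft_force: [0.5, -0.4, -2.8]
gripper_width: 0.0556
```

```bash
python3 - <<'E'
from h import *
im,d,K,D,E=shot('wrist','w14'); inner(im,K,D,E)
to(.625,.120,-.019,157)
E
```

```text
(177, 110, 158, 111) [593.4 134.1] [82.1 61. ] 67.2 corners [[549.0, 108.0], [606.0, 84.0], [637.0, 160.0], [581.0, 184.0]]
t 22.15 pos [ 0.626   0.1203 -0.0145] rpy [179.65   0.44 156.96] F [ 0.  -0.7 -2.7] w 0.0557 -> shift [ 0.0009 -0.0007  0.0045] turn -0.007
```

View pics/w14.png

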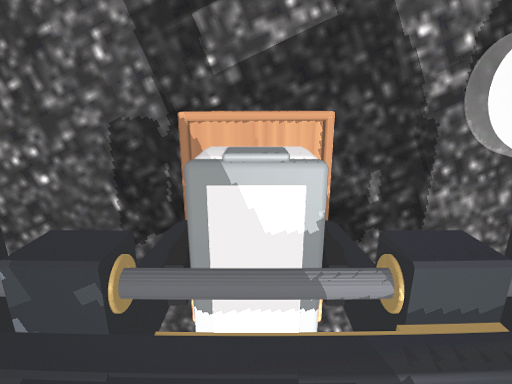

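Centred: the tray walls show evenly either side, with its near edge at about (257,113). Slow touchdown next.

Emit:
{"op": "play_rows", "data": {"motion": [0.0006,-0.0003,0.001,0,0.04,0.0006,-0.0003,0.002,0,0.04,0.0006,-0.0003,0.003,0,0.04,0.0006,-0.0003,0.0038,0,0.04,0.0006,-0.0003,0.0044,0,0.04,0.0006,-0.0003,0.0046,0,0.04]}}

```text
time: 22.65
eef_pos: [0.6255, 0.1203, -0.0184]
orientation: [179.6, 0.5, 157.0]
ft_force: [-2.8, -0.5, 5.9]
gripper_width: 0.0554
```

Emit:
{"op": "play_rows", "data": {"motion": [0,0,0.0006,0,0.04,0,0,0.0006,0,0.04]}}

```text
time: 22.82
eef_pos: [0.6254, 0.1203, -0.0185]
orientation: [179.7, 0.5, 157.0]
ft_force: [-2.6, -0.5, 5.1]
gripper_width: 0.0559
```

Emit:
{"op": "play_rows", "data": {"motion": [0,0,0,0,0.058,0,0,0,0,0.065,0,0,0,0,0.075,0,0,0,0,0.088,0,0,0,0,0.088,0,0,0,0,0.088,0,0,-0.01,0,0.088,0,0,-0.03,0,0.088,0,0,-0.06,0,0.088,0,0,-0.095,0,0.088,0,0,-0.12,0,0.088,0,0,-0.13,0,0.088]}}

```text
time: 23.82
eef_pos: [0.6256, 0.1201, 0.1164]
orientation: [179.5, 0.8, 157.0]
ft_force: [0.3, -0.0, -0.4]
gripper_width: 0.0883
```

```bash
python3 - <<'E'
from h import *
im,d,K,D,E=shot('wrist','w15'); C=cloud(d,K,D,E)
boxes(C,.006,(.54,.72),(.05,.2)); inner(im,K,D,E)
to(.444,-.216,.1,185.5)
E
```

```text
0.006 7241 z 0.05698112532156603 [0.57141161 0.07529971] [0.68092213 0.16273534] ((626.1799926757812, 119.3030014038086), (56.176815032958984, 103.67754364013672), 67.05696868896484)
(0, 180, 67, 50) [ 560.8 -111.7] [73.6 54.3] 67.3 corners [[522.0, -135.0], [572.0, -156.0], [600.0, -88.0], [550.0, -67.0]]
(212, 108, 87, 128) [625.4 120.6] [ 82.9 130.3] 67.1 corners [[549.0, 108.0], [669.0, 57.0], [702.0, 134.0], [581.0, 184.0]]
(27, 0, 80, 70) [444.2  19.8] [49.5 78.5] 20.8 corners [[407.0, 48.0], [435.0, -26.0], [481.0, -8.0], [453.0, 65.0]]
(19, 0, 45, 35) [413.3   0.6] [41.  22.7] 86.0 corners [[401.0, -19.0], [423.0, -21.0], [426.0, 20.0], [403.0, 22.0]]
t 23.87 pos [0.6257 0.1201 0.1162] rpy [179.49   0.85 156.98] F [1.1 0.  0.9] w 0.0885 -> shift [ 0.036  -0.3805  0.0123] turn -4.754
```

View pics/w15.png

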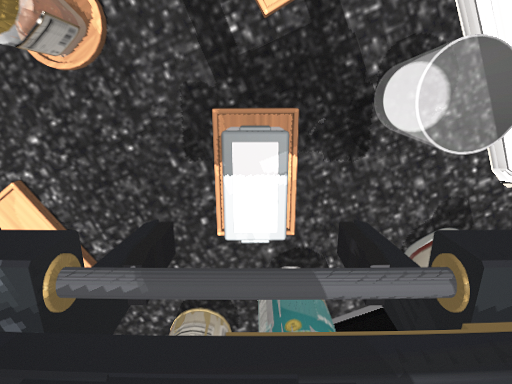

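Emit:
{"op": "play_rows", "data": {"motion": [0.003,-0.03,0,-0.4,0.088,0.006,-0.062,0,-0.8,0.088,0.009,-0.096,0,-1.3,0.088,0.012,-0.13,0,-1.8,0.088,0.016,-0.166,0,-2.3,0.088,0.019,-0.202,0,-2.8,0.088,0.022,-0.238,0.005,-3.3,0.088,0.026,-0.274,0.01,-3.8,0.088,0.029,-0.31,0.018,-4.3,0.088,0.032,-0.34,0.026,-4.6,0.088,0.035,-0.366,0.034,-4.75,0.088,0.036,-0.3805,0.037,-4.75,0.088]}}

```text
time: 24.87
eef_pos: [0.4421, -0.2173, 0.0731]
orientation: [179.8, 0.8, -174.6]
ft_force: [0.3, 0.2, 0.5]
gripper_width: 0.0879
```

Emit:
{"op": "play_rows", "data": {"motion": [0,0,0,0,0.088,0,0,0,0,0.088]}}

```text
time: 25.03
eef_pos: [0.4412, -0.2172, 0.0719]
orientation: [179.7, 0.7, -174.7]
ft_force: [0.7, 0.6, -0.1]
gripper_width: 0.0878
```

```bash
python3 - <<'E'
from h import *
im,d,K,D,E=shot('wrist','w16'); C=cloud(d,K,D,E)
boxes(C,0)
im,d,K,D,E=shot('scene','s16'); C=cloud(d,K,D,E); boxes(C,-.003)
to(.4445,-.216,-.024,185.5)
E
```

```text
0 11496 z 0.05095079213690482 [ 0.37770678 -0.24970667] [ 0.49850838 -0.18467137] ((437.3171081542969, -217.31253051757812), (117.65777587890625, 56.18341827392578), 5.376562118530273)
-0.003 597 z 0.04803685651993377 [ 0.37521611 -0.24970964] [ 0.51306907 -0.18481749] ((443.5264892578125, -216.94776916503906), (137.37258911132812, 57.404624938964844), 5.345236778259277)
t 25.13 pos [ 0.4422 -0.2164  0.0728] rpy [ 179.77    0.79 -174.57] F [ 0.6  0.4 -0.7] w 0.0879 -> shift [-0.001  -0.0002  0.0968] turn -0.012
```

View pics/w16.png

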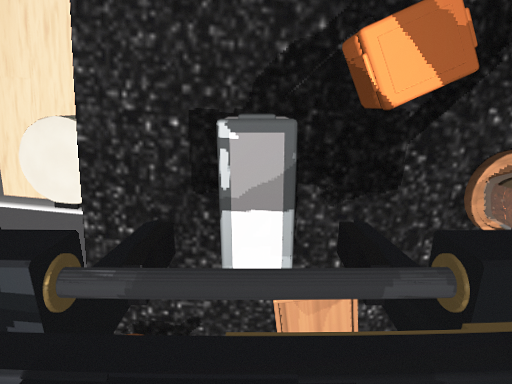

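Emit:
{"op": "play_rows", "data": {"motion": [-0.0025,0,0.01,0,0.088,-0.0025,0,0.03,0,0.088,-0.0025,0,0.052,0,0.088,-0.0025,0,0.072,0,0.088,-0.0025,0,0.086,0,0.088,-0.0025,0,0.094,0,0.088,-0.0025,0,0.096,0,0.088,-0.0025,0,0.096,0,0.075,-0.0025,0,0.096,0,0.065,-0.0025,0,0.096,0,0.058,-0.0025,0,0.096,0,0.05,-0.0025,0,0.096,0,0.04]}}

```text
time: 26.13
eef_pos: [0.4462, -0.2159, -0.0226]
orientation: [179.8, 0.8, -174.6]
ft_force: [1.3, -0.4, -0.1]
gripper_width: 0.057
```

Emit:
{"op": "play_rows", "data": {"motion": [0,0,0,0,0.04,0,0,0,0,0.04,0,0,0,0,0.04]}}

```text
time: 26.38
eef_pos: [0.4461, -0.2158, -0.0226]
orientation: [179.8, 0.8, -174.6]
ft_force: [-0.0, 0.0, -0.7]
gripper_width: 0.0554
```

```bash
python3 - <<'E'
from h import *
to(.6194,-.135,.06,192)
E
```

```text
t 26.38 pos [ 0.4461 -0.2158 -0.0226] rpy [ 179.81    0.83 -174.57] F [-0.   0.  -0.7] w 0.0554 -> shift [-0.1813  0.0643 -0.0798] turn -1.096
```

Emit:
{"op": "play_rows", "data": {"motion": [0,0,-0.003,0,0.04,0,0,-0.01,0,0.04,0,0,-0.022,0,0.04,0,0,-0.038,0,0.04,-0.005,0.002,-0.054,-0.1,0.04,-0.015,0.005,-0.066,-0.2,0.04,-0.03,0.01,-0.074,-0.3,0.04,-0.05,0.018,-0.078,-0.4,0.04,-0.072,0.026,-0.08,-0.6,0.04,-0.095,0.034,-0.08,-0.7,0.04,-0.116,0.042,-0.08,-0.9,0.04,-0.135,0.049,-0.08,-1,0.04]}}

```text
time: 27.38
eef_pos: [0.5757, -0.1537, 0.06]
orientation: [179.9, 0.8, -168.5]
ft_force: [-0.3, -0.1, -3.2]
gripper_width: 0.0558
```

Emit:
{"op": "play_rows", "data": {"motion": [-0.015,0.005,0,-0.1,0.04,-0.026,0.009,0,-0.1,0.04,-0.03,0.011,0,-0.1,0.04,-0.03,0.011,0,-0.1,0.04,-0.03,0.011,0,-0.1,0.04]}}

```text
time: 27.8
eef_pos: [0.6023, -0.137, 0.0605]
orientation: [179.9, 0.8, -167.9]
ft_force: [-0.1, -0.3, -3.7]
gripper_width: 0.0556
```

```bash
python3 - <<'E'
from h import *
im,d,K,D,E=shot('wrist','w17'); inner(im,K,D,E)
to(.6194,-.135,-.018,192)
E
```

```text
(0, 154, 78, 102) [ 658.5 -315.1] [66.6 98.9] 88.3 corners [[608.0, -347.0], [707.0, -350.0], [709.0, -283.0], [610.0, -280.0]]
(449, 0, 63, 66) [452.6  -2.4] [67.5 29.3] 65.7 corners [[425.0, -27.0], [452.0, -39.0], [480.0, 22.0], [453.0, 34.0]]
t 27.85 pos [ 0.6022 -0.1373  0.0605] rpy [ 179.89    0.81 -167.92] F [ 0.3 -1.1 -3.2] w 0.0558 -> shift [-0.0162 -0.0015  0.0787] turn 0.014
```

View pics/w17.png

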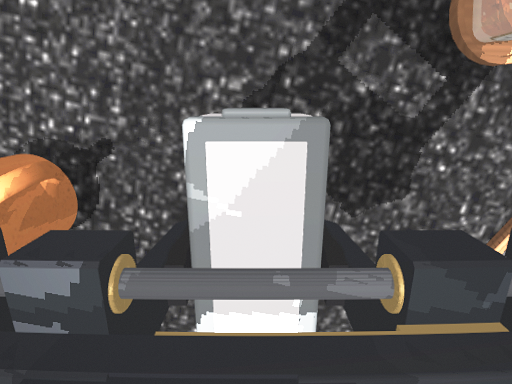

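```bash
python3 - <<'E'
from h import *
for f in('w1','w5','w12','w16'):
    Z=np.load(f+'.npz'); im,d,K,D,E=[Z[k] for k in('im','d','K','D','E')]; print(f); inner(im,K,D,E,amin=1200)
E
```

```text
w1
(152, 299, 57, 29) [ 737.6 -350.4] [ 61.1 103.6] 0.2 corners [[707.0, -299.0], [707.0, -402.0], [768.0, -402.0], [768.0, -298.0]]
(270, 207, 58, 62) [ 596.  -138.9] [116.   83.4] 11.6 corners [[531.0, -110.0], [548.0, -191.0], [661.0, -168.0], [644.0, -86.0]]
(372, 116, 53, 52) [426.3  13. ] [79.3 80.1] 47.8 corners [[370.0, 11.0], [429.0, -43.0], [483.0, 15.0], [423.0, 69.0]]
(290, 40, 65, 63) [ 323.5 -112.3] [61.8 84.7] 29.5 corners [[276.0, -91.0], [318.0, -164.0], [371.0, -134.0], [330.0, -60.0]]
w5
(275, 299, 63, 34) [ 668.3 -124.6] [64.  83.9] 12.2 corners [[628.0, -90.0], [646.0, -172.0], [708.0, -159.0], [691.0, -77.0]]
(119, 299, 79, 37) [ 677.  -346.7] [ 64.1 123.9] 0.6 corners [[644.0, -285.0], [646.0, -409.0], [710.0, -408.0], [708.0, -284.0]]
(261, 227, 67, 42) [ 570.2 -146. ] [64.5 83.6] 11.9 corners [[530.0, -112.0], [547.0, -194.0], [610.0, -180.0], [593.0, -98.0]]
(389, 118, 64, 63) [423.3   3.5] [68.4 79.7] 67.3 corners [[373.0, -13.0], [447.0, -43.0], [473.0, 20.0], [400.0, 50.0]]
(288, 19, 84, 81) [ 322.7 -113.2] [63.2 87.4] 29.5 corners [[274.0, -91.0], [317.0
[... 228 characters left out ...]
orners [[584.0, -92.0], [586.0, -183.0], [633.0, -181.0], [630.0, -91.0]]
(440, 130, 72, 76) [424.2   0.7] [66.4 79.4] 78.4 corners [[379.0, -24.0], [456.0, -40.0], [470.0, 25.0], [392.0, 41.0]]
(325, 0, 112, 102) [ 322.7 -108.5] [64.6 94.3] 29.6 corners [[271.0, -83.0], [318.0, -165.0], [374.0, -134.0], [328.0, -52.0]]
w16
(273, 299, 87, 34) [ 566.4 -144.7] [39.4 88.4] 4.5 corners [[543.0, -102.0], [550.0, -190.0], [590.0, -187.0], [583.0, -99.0]]
(464, 150, 48, 80) [427.3 -13.3] [73.7 40.8] 10.9 corners [[387.0, -0.0], [395.0, -40.0], [467.0, -26.0], [460.0, 14.0]]
(342, 0, 137, 110) [ 322.4 -106.3] [66.4 99.6] 29.6 corners [[269.0, -79.0], [318.0, -166.0], [376.0, -133.0], [327.0, -47.0]]
```

```bash
python3 - <<'E'
from h import *
Z=np.load('w17.npz'); im,d,K,D,E=[Z[k] for k in('im','d','K','D','E')]
C=cloud(d,K,D,E)
m=(im.min(-1)>60)&(abs(C[...,2]-.132)<.008)&(abs(C[...,1]+.14)<.06)&(C[...,0]<.63)
m[300:]=False
q=C[m]; print(len(q),q.min(0),q.max(0)); r=cv2.minAreaRect((q[:,:2]*1000).astype(np.float32)); print(r,cv2.boxPoints(r))
for lo in (.54,.56,.58,.6):
    s=q[abs(q[:,0]-lo)<.003]; print(lo,np.median(s[:,2]))
E
```

```text
21681 [ 0.53359355 -0.17732693  0.12411483] [ 0.60912507 -0.0965053   0.13738164]
((566.938720703125, -138.88137817382812), (67.64173889160156, 73.88777923583984), 15.039294242858887) [[ 524.69006  -111.978775]
 [ 543.86255  -183.33577 ]
 [ 609.1874   -165.78398 ]
 [ 590.0149    -94.42699 ]]
0.54 0.13326645127442593
0.56 0.13409621809619635
0.58 0.13409037019736972
0.6 0.13389674708160654
```

Emit:
{"op": "play_rows", "data": {"motion": [-0.006,-0.0005,0,0,0.04,-0.013,-0.001,0,0,0.04,-0.0175,-0.0015,0.003,0,0.04,-0.0179,-0.0015,0.01,0,0.04,-0.0179,-0.0015,0.021,0,0.04,-0.0179,-0.0015,0.033,0,0.04,-0.0179,-0.0015,0.045,0,0.04,-0.0179,-0.0015,0.056,0,0.04,-0.0179,-0.0015,0.064,0,0.04,-0.0179,-0.0015,0.069,0,0.04,-0.0179,-0.0015,0.072,0,0.04,-0.0179,-0.0015,0.072,0,0.04]}}

```text
time: 28.85
eef_pos: [0.6207, -0.1346, -0.0118]
orientation: [179.9, 0.8, -167.9]
ft_force: [0.3, -0.4, -3.6]
gripper_width: 0.0558
```

```bash
python3 - <<'E'
from h import *
im,d,K,D,E=shot('wrist','w18'); inner(im,K,D,E)
im,d,K,D,E=shot('scene','s18'); cv2.imwrite('pics/s18c.png',cv2.resize(im[120:280,230:420,::-1],None,fx=4,fy=3.7,interpolation=cv2.INTER_CUBIC))
to(.62,-.135,-.0166,192)
E
```

```text
(0, 187, 10, 54) [ 644.9 -282.2] [ 5.6 34. ] 88.1 corners [[628.0, -284.0], [662.0, -286.0], [662.0, -280.0], [628.0, -279.0]]
(178, 82, 159, 138) [ 578.9 -143. ] [75.4 82.2] 12.1 corners [[533.0, -111.0], [551.0, -191.0], [624.0, -175.0], [607.0, -95.0]]
t 28.95 pos [ 0.6212 -0.1347 -0.0108] rpy [ 179.91    0.85 -167.91] F [-0.6 -0.1 -3.3] w 0.0560 -> shift [ 0.0013 -0.      0.0057] turn 0.014
```

View pics/w18.png

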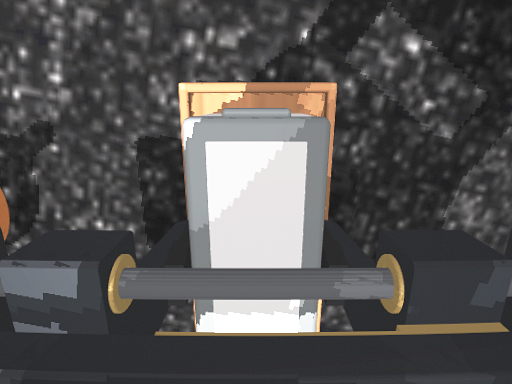

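View pics/s18c.png

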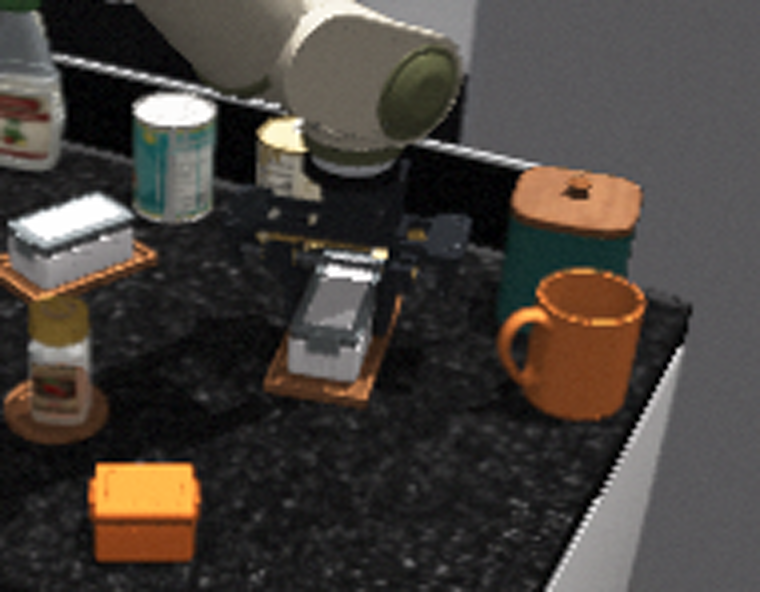

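Emit:
{"op": "play_rows", "data": {"motion": [0,0,0.0015,0,0.04,0,0,0.003,0,0.04,0,0,0.0042,0,0.04,0,0,0.005,0,0.04,0,0,0.0056,0,0.04,0,0,0.006,0,0.04]}}

```text
time: 29.45
eef_pos: [0.6213, -0.1347, -0.0165]
orientation: [179.9, 0.9, -167.9]
ft_force: [-2.2, -0.1, 2.6]
gripper_width: 0.0561
```

Emit:
{"op": "play_rows", "data": {"motion": [0,0,0.0006,0,0.04,0,0,0.001,0,0.04,0,0,0.001,0,0.04]}}

```text
time: 29.7
eef_pos: [0.6213, -0.1347, -0.0166]
orientation: [179.9, 0.9, -167.9]
ft_force: [-4.0, 0.9, 5.7]
gripper_width: 0.0556
```

Emit:
{"op": "play_rows", "data": {"motion": [0,0,0,0,0.058,0,0,0,0,0.065,0,0,0,0,0.075,0,0,0,0,0.088,0,0,0,0,0.088,0,0,0,0,0.088,0,0,-0.01,0,0.088,0,0,-0.03,0,0.088,0,0,-0.06,0,0.088,0,0,-0.095,0,0.088,0.005,0,-0.125,0,0.088,0.015,0,-0.15,0,0.088]}}

```text
time: 30.7
eef_pos: [0.6051, -0.1386, 0.1364]
orientation: [-180.0, 1.0, -167.9]
ft_force: [-0.6, -0.2, 1.3]
gripper_width: 0.0878
```

Emit:
{"op": "play_rows", "data": {"motion": [0.04,0,-0.03,0,0.088,0.08,0,-0.05,0,0.088,0.12,0,-0.06,0,0.088,0.15,0,-0.06,0,0.088,0.17,0,-0.06,0,0.088,0.17,0,-0.06,0,0.088,0.17,0,-0.06,0,0.088,0.17,0,-0.06,0,0.088]}}

```text
time: 31.37
eef_pos: [0.4385, -0.1745, 0.1939]
orientation: [-179.9, 1.1, -167.9]
ft_force: [-0.3, 0.6, -0.3]
gripper_width: 0.0883
```

```bash
python3 - <<'E'
from h import *
to(.45,-.2,.3,180)
im,d,K,D,E=shot('wrist','w20'); C=cloud(d,K,D,E); boxes(C,.006,(.53,.71),(-.2,-.07)); inner(im,K,D,E)
im,d,K,D,E=shot('top','t20'); C=cloud(d,K,D,E)
for n,x,y in [('s',(.37,.51),(.16,.28)),('m',(.54,.72),(.05,.2)),('l',(.53,.71),(-.2,-.07))]: print(n); boxes(C,.004,x,y)
cv2.imwrite('pics/t20c.png',cv2.resize(im[100:270,140:400,::-1],None,fx=3,fy=3,interpolation=cv2.INTER_CUBIC))
im,d,K,D,E=shot('scene','s20'); C=cloud(d,K,D,E)
for n,x,y in [('s',(.37,.51),(.16,.28)),('m',(.54,.72),(.05,.2)),('l',(.53,.71),(-.2,-.07))]: print(n); boxes(C,.003,x,y)
cv2.imwrite('pics/s20c.png',cv2.resize(im[130:280,150:420,::-1],None,fx=2.9,fy=3,interpolation=cv2.INTER_CUBIC))
E
```

```text
t 31.37 pos [ 0.4385 -0.1745  0.1939] rpy [-179.93    1.08 -167.89] F [-0.3  0.6 -0.3] w 0.0883 -> shift [-0.0079 -0.0275 -0.1059] turn 2.019
0.006 1619 z 0.05682286815227608 [ 0.55134172 -0.17569724] [ 0.66281091 -0.10035932] ((605.1434326171875, -139.09344482421875), (105.74994659423828, 56.341793060302734), 12.317243576049805)
(113, 305, 29, 30) [ 716.4 -313.4] [16.5 72.5] 69.5 corners [[680.0, -308.0], [747.0, -334.0], [753.0, -318.0], [685.0, -293.0]]
(227, 236, 61, 33) [ 563.2 -146.2] [49.1 83. ] 12.2 corners [[530.0, -111.0], [548.0, -192.0], [596.0, -182.0], [578.0, -100.0]]
(384, 170, 39, 35) [428.9  12.9] [46.3 44. ] 63.0 corners [[399.0, 2.0], [438.0, -18.0], [459.0, 24.0], [420.0, 43.0]]
(368, 151, 63, 61) [423.4   4.2] [67.8 79.4] 67.4 corners [[374.0, -12.0], [447.0, -42.0], [473.0, 20.0], [400.0, 51.0]]
(289, 39, 78, 72) [ 323.1 -112.9] [62.7 85. ] 29.3 corners [[275.0, -91.0], [317.0, -165.0], [371.0, -135.0], [330.0, -60.0]]
s
0.004 406 z 0.05444074290080782 [0.40314257 0.18724414] [0.47856482 0.24682192] ((440.5806884765625, 217.7730255126953), (73.69970703125, 56.1
[... 262 characters left out ...]
33548 -0.17474628] [ 0.68612952 -0.09733998] ((619.2424926757812, -135.928466796875), (134.60655212402344, 56.97050476074219), 12.213358879089355)
s
0.003 231 z 0.05385522307298683 [0.40122602 0.18671037] [0.47998035 0.24682563] ((440.5587463378906, 216.69387817382812), (78.7115249633789, 59.6276741027832), 0.7627978920936584)
m
0.003 271 z 0.05370043370223583 [0.56963518 0.07727616] [0.67968962 0.16137487] ((625.6973876953125, 118.02363586425781), (61.70117950439453, 107.37176513671875), 65.9518814086914)
l
0.003 418 z 0.05415037049289218 [ 0.55233133 -0.17372335] [ 0.68700754 -0.09788834] ((619.543701171875, -135.75550842285156), (137.6383819580078, 56.279972076416016), 12.570844650268555)
```

View pics/t20c.png

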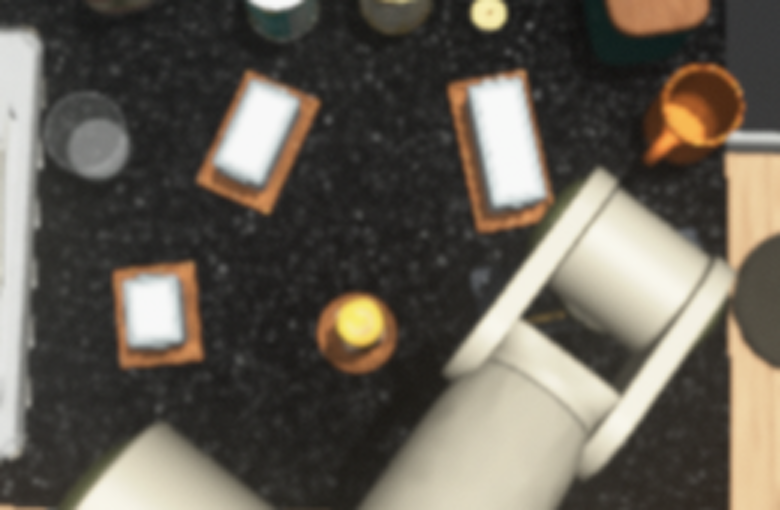

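View pics/s20c.png

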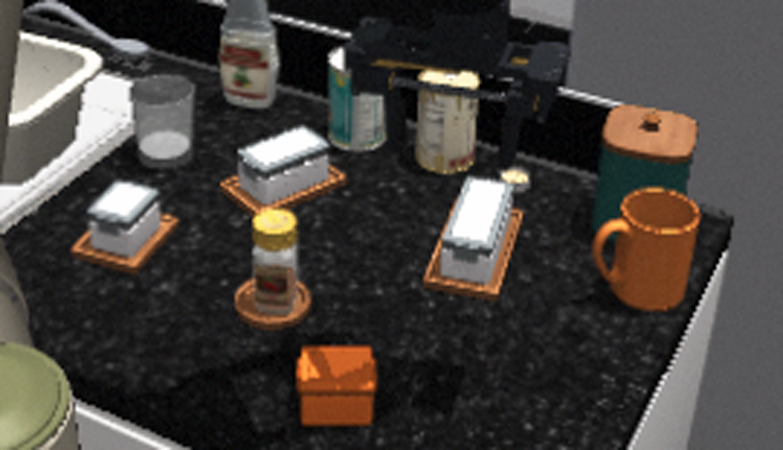

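View pics/w20.png

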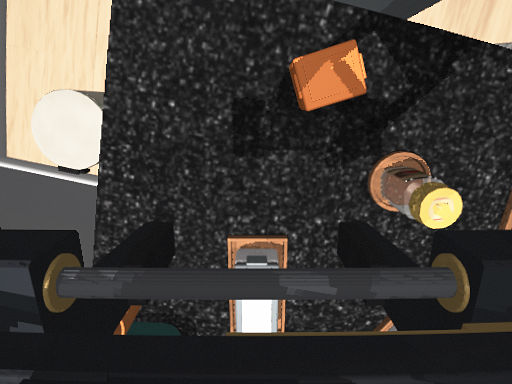

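```bash
python3 - <<'E'
from h import *
Z=np.load('t20.npz'); C=cloud(Z['d'],Z['K'],Z['D'],Z['E'])
m=(C[...,2]>.095)&(C[...,2]<.115)&(abs(C[...,0]-.427)<.06)&(abs(C[...,1]-.013)<.06)
q=C[m]; print(len(q),q.mean(0),cv2.minEnclosingCircle((q[:,:2]*1000).astype(np.float32)))
print(ticket.close_job())
E
```

```text
185 [0.42778135 0.00979775 0.10421413] ((427.9757385253906, 9.689295768737793), 22.07648468017578)
the job is handed in; nothing more can be done
None
```

The jar is standing upright in the coaster. All three boxes lie flat in their matching trays, moved in the order you asked. I handed the job in at about 31.5 s on the robot's clock, well under the 93 s limit.

**Last checks:**
- **Jar:** its cap centre is about 3.5 mm from the coaster centre and its top is at z ≈ 0.104 m, so it is inside the recess and upright.
- **Boxes:** each is within about 2 mm of its tray centre, with play on all sides. Their lid tops read 54–57 mm in the three cameras, where 56 mm is expected.
- **Left alone:** in the pictures the mug, glass and orange look-alike stand where they were. The gripper was open and clear of everything.
- **Forces:** the highest force shown at the end of a move was about 15 N, when the jar touched down. The boxes touched down at 6–9 N.

**What disagreed:**
- **Fingertip height:** the fingertips sit about 38 mm behind the reported TCP. My first try at the small box therefore closed just above the lid, without touching it. I spotted this in the depth image and corrected the height from then on. The jar had already been gripped by its cap, higher than I planned.
- **Tool tilt:** it drifted to about 1° by the end, which did not affect the placements.

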